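Make up a seal-carving tray

TASK

Make up the student's seal-carving tray. Tip the carving knife out of its deep wooden tube first, before any stone is in the tray, so that it lies flat in the tray's narrow bay, then lay every soapstone blank flat in the wide bay, none on top of another; the empty tube must end up back on its sloping rest just as it was. The stones and the thin tube are delicate: never squeeze them with more than 15 N per finger, set each stone down rather than letting it drop, and leave the paste dish, mallet, carved panel and oil bottle where they are.

Things in the scene. Friction and masses are not known exactly. Their poses are not given: they have to be found in the camera images.
- stone_bay (a point): Centre of the inner floor of the wide bay of the fixed wooden tray; z up. The bay measures 200 mm (its x) by 200 mm (its y) inside; its floor is 6 mm above the desk, its walls are 6 mm thick and rise 18 mm above that floor. The axes are the tray's; the narrow bay lies on the +y side.
- knife_bay (a point): Centre of the inner floor of the tray's narrow bay, same axes as the wide bay: 200 mm (x) by 80 mm (y) inside, walls 18 mm above the floor, floor 6 mm above the desk. The bays' centres are 146 mm apart.
- rest_seat (a point): Place of the tube's centre on its fixed wooden rest, 90 mm above the desk. Axes: z up; the tube lies over +x, mouth raised 35 degrees. It lies on a 30 mm wide, 150 mm long bed, its +y and -y faces free for fingers but for two cheeks (18 mm above the bed, 54 mm apart) on the lowest 30 mm; its closed end leans on a 24 mm high stop. Foot plate 180 (x) by 90 mm, 10 mm thick.
- rest_mouth (a point): Where the centre of the tube's mouth is while the tube is properly on its rest: 85 mm from the seat point up the slope.
- tube_center (a point): Centre of the loose plywood tube, half-way along it. Square, 46 by 46 mm outside, 170 mm long, walls 4 mm, closed end 6 mm, 0.14 kg empty; its z axis runs from the closed end to the open mouth, its y axis is level on the rest. It starts on its rest with the knife inside. The knife slides out when the mouth points 40 to 50 degrees below level.
- tube_mouth (a point): Centre of the tube's open mouth, on its axis, 85 mm from the tube's centre.
- knife_center (a point): Centre of the carving knife: 115 mm long along its z axis, square wooden handle 14 by 14 mm and 75 mm long at the -z end, steel blade 11 by 4 mm at the +z end, 45 g. At the start it lies at the bottom of the tube, blade towards the mouth and 49 mm below it, too deep to be gripped.
- stone0_center (a point): Centre of a soapstone seal blank, 64 (its x) by 30 by 30 mm, about 155 g, lying on the desk on a 64 by 30 face; None if it is absent (3 to 5 of the five are there).
- stone1_center (a point): Centre of a soapstone seal blank, 64 (its x) by 30 by 30 mm, about 155 g, lying on the desk on a 64 by 30 face; None if it is absent (3 to 5 of the five are there).
- stone2_center (a point): Centre of a soapstone seal blank, 64 (its x) by 30 by 30 mm, about 155 g, lying on the desk on a 64 by 30 face; None if it is absent (3 to 5 of the five are there).
- stone3_center (a point): Centre of a soapstone seal blank, 64 (its x) by 30 by 30 mm, about 155 g, lying on the desk on a 64 by 30 face; None if it is absent (3 to 5 of the five are there).
- stone4_center (a point): Centre of a soapstone seal blank, 64 (its x) by 30 by 30 mm, about 155 g, lying on the desk on a 64 by 30 face; None if it is absent (3 to 5 of the five are there).
- tube: The tube as a body; origin at the outside centre of its closed end, z axis towards the mouth.
- knife: The knife as a body; origin at its centre, z axis towards the blade tip.
- paste_dish: Blue ceramic bowl, 80 mm wide, 35 mm high, origin under its centre. Leave alone.
- mallet: Wooden mallet, about 0.25 m long, lying flat beyond the rest. Leave alone.
- panel: Flat carved wooden practice panel, 150 by 240 by 22 mm, origin under its centre, beyond the tray. Leave alone.
- oil_bottle: Amber glass bottle, 50 mm wide, 110 mm high, origin under its centre. Leave alone.
Mind the look-alikes: they are no part of the job. Leave any pink look-alike of the part that bears stone1_center alone. What is shaped like the part that bears stone4_center but purple is not meant.

How it is judged:
By the outcome, as a careful person would: the job done as asked, in the order asked, and still so for the second after the job is handed in, with the robot touching nothing.
Of stone0, stone1, stone2, stone3, stone4 only 3 to 5 are there at a start; the rules pass over those that are not, and their reading is None.
At some moment in a run one of stone0, stone1, stone2, stone3, stone4 may be knocked a few centimetres aside while the robot is not near it.
It also fails if it takes over 210 s, if anything falls off the work surface, if the arm or the gripper's body presses on something with over 40 N, if the wrist force passes 120 N, or if a joint passes its speed limit or range.

ROBOT

A 6-joint arm with a two-finger parallel gripper is mounted at the origin on the work surface. World frame = base frame: x ahead of the robot, y to its left, z up, the work surface at z = 0. Lengths are in mm, angles in rad, forces in N, time in s.
With the tool pointing down it reaches from about 350 to 925 mm from the base axis. Payload 6.4 kg.
Tool frame: the origin (TCP) lies at the very end of the fingers, on their centre line; the grasp point (between the pads) lies grip_depth behind it (grip_depth is the distance from the TCP to the grasp point, in mm); z points along the fingers, y is the line along which they close (so a half turn about z gives the same grasp; the last joint's range is limited). The gripper opens to 94 mm and grips with 3 to 60 N. Pads are 16 mm wide; open, the fingers measure 119 mm over their backs; the gripper's body (75 mm by 177 mm) begins 78 mm behind the grasp point.
Start: joints at [1.026, 0.245, 1.558, -0, 1.339, -0.174], TCP at [235.533, 605.837, 180.755] pointing down, gripper open.
Joint ranges: [-3.13, 3.13], [-1.02, 2.26], [0.13, 2.54], [-0.95, 4.09], [0.21, 2.88], [-2.74, 2.74]. Speed limits (rad/s): [2.57, 2.57, 3.14, 3.14, 3.14, 3.14].

INTERFACE

Orientations are given as a unit quaternion [x, y, z, w].
In Python, from rig import sense, grab_frame, camera_info, hand_in, grip_depth gives the robot as it stands. The module is installed in compiled form; this text tells all that it offers.
- The arm moves only by the tool play_rows, never from a script. Its argument "targets" is a list of rows, each an object with "travel": the shift along the tool's x, y, z as a fraction of full scale, a list of three; "twist": the turn, a rotation vector about the tool's x, y, z as a fraction of full scale, a list of three. In form: [{"travel": [tx, ty, tz], "twist": [ax, ay, az]}, ...]. A call has 1 to 12 rows; each row is the pose to reach, as a shift and turn from the pose commanded when the call began, along the tool's axes at that moment, turning the shorter way round; what a row does not reach only later rows make up. Full scale, the value 1, is 0.1 m for a shift and pi rad for a turn. A row lasts 1/8 s, in which the tool goes at most 62.5 mm and 10.7 degrees, less where a joint would pass 70% of its speed; a pose out of reach is approached as far as the arm can. A call with a number of a shift or a turn outside -1 to 1 is refused whole. A call with a gripper value outside its range is refused whole. "fingers" is the closure, from 0 (fully open) to 1 (shut), set as the call begins (left out, the last holds). The fingers move at their own pace and stop on an object; "force" is the grip in N (left out, the last holds). Time passes only in rows, so rows that repeat a pose let the fingers close. It gives the time, the measured TCP pose, the force, the opening and the grip force at its end, in the units of the state.
- sense(): the state, without advancing time (a new reading comes with each control period).
- grab_frame(name): name is "scene" or "top" or "wrist"; returns the picture (480x640x3 uint8, red, green, blue); there is no depth.
- camera_info(name): a dict with "K" (3x3 intrinsics, pixels), "rvec" (rotation vector, rad) and "tvec" (3), from world to camera coordinates, as OpenCV has them. Camera axes: x right, y down, z forward; pixel columns grow to the right and rows downward; lengths in mm; the calibration is good to about 2 mm. A picture is of the moment at which its call begins: read the wrist's pose just before it. camera_info takes no time and is no camera call; for the wrist camera it gives the pose at the moment of the call.
- hand_in(): hands the job in; it is judged then, once.
The state is a dict: "clock": time; "joints": joint angles; "joint_vel": joint speeds; "effort": joint torques, N m; "tcp_pos": TCP position; "eef_rot": TCP orientation; "contact_force": force on the tool from outside, world axes, zero at the start; "ft_torque": the same for the moment, N m; "width": finger opening in mm; "grasp_force": force on a finger pad.
Only numpy, scipy, OpenCV 4.12 (cv2) and the standard library are available. Lean on these libraries where they do the work, as an engineer would, in place of code of your own. Each camera call takes 0.05 s, during which the arm holds its last target. There are 200 camera calls.

## Working session

There is one attempt and no reset: what is moved stays moved. The work goes in short steps, Python scripts to look and compute and a tool call to move; the robot and the scene stay as the last step left them, time stands still between calls to the robot, and variables do not carry over. Pictures are saved under pics/ and viewed, at most 14 in all, crops included, and the job is handed in when it is done.

Besides the shell and the picture viewer there is one more tool, called after ">>>" in YAML: its name, and indented under it one key for each argument. play_rows: Moves the arm, as the interface text tells. Its arguments: {"type":"object","properties":{"targets":{"type":"array","items":{"type":"object","properties":{"travel":{"type":"array","items":{"type":"number","minimum":-1,"maximum":1}},"twist":{"type":"array","items":{"type":"number","minimum":-1,"maximum":1}}}}},"fingers":{"type":"number"},"force":{"type":"number"}},"required":["targets"]}

```bash
mkdir -p pics; ls; python3 - <<'E'
from rig import *
import rig,cv2
s=sense();print(s, grip_depth)
for n in("scene","top"):
    f=grab_frame(n);cv2.imwrite(f"pics/{n}0.png",f[...,::-1]);c=camera_info(n);print(n,c)
E
```

```text
pics
{'clock': 0.0, 'joints': array([ 1.02589903e+00,  2.45811934e-01,  1.55899813e+00, -7.49479005e-06,
        1.33871093e+00, -1.74109242e-01]), 'joint_vel': array([ 0.00083255,  0.00117899, -0.00111788,  0.00225038, -0.00137662,
       -0.00077332]), 'effort': array([ 1.46231283e-03, -4.15822077e+01, -3.14606881e+01,  6.86150626e-02,
        3.30059370e-02, -1.60627183e-04]), 'tcp_pos': array([235.18801035, 605.26272003, 179.65532677]), 'eef_rot': array([ 1.84332886e-01,  9.82863397e-01, -9.03816676e-04, -3.35791611e-04]), 'contact_force': array([-0.37352917,  0.02215641, -0.46205412]), 'ft_torque': array([-0.06486115,  0.01327576,  0.01141697]), 'grasp_force': 0.0, 'width': 94.38616391171988} 18.8
scene {'K': array([[592.89214527,   0.        , 325.27770674],
       [  0.        , 592.89214527, 233.47063496],
       [  0.        ,   0.        ,   1.        ]]), 'rvec': array([ 2.01892617,  1.45294405, -0.55214767]), 'tvec': array([-221.19224638, -303.30680522, 1721.24689182])}
top {'K': array([[481.3817911 ,   0.        , 317.64484004],
       [  0.        , 481.3817911 , 237.7425949 ],
       [  0.        ,   0.        ,   1.        ]]), 'rvec': array([ 2.17443977, -2.16253004,  0.08027104]), 'tvec': array([  75.0573285 ,  588.01951442, 1241.60315197])}
```

View pics/top0.png

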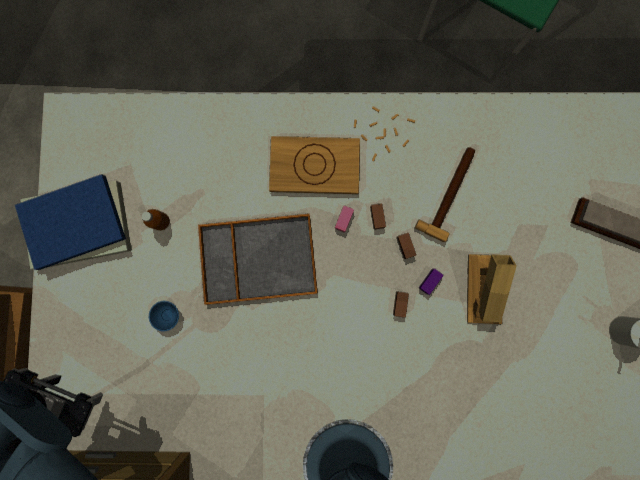

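View pics/scene0.png

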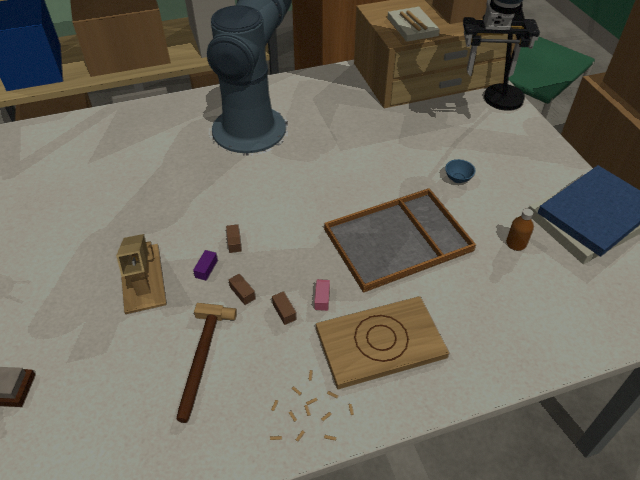

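```bash
cat > h.py <<'E'
import numpy as np,cv2
from rig import *
from scipy.spatial.transform import Rotation as R
def cam(n):
    c=camera_info(n);return c["K"],cv2.Rodrigues(c["rvec"])[0],np.array(c["tvec"]).reshape(3),c
def p2w(n,uv,z,c=None):
    K,Rm,t,_=c or cam(n)
    uv=np.atleast_2d(np.array(uv,float));d=np.c_[uv,np.ones(len(uv))]@np.linalg.inv(K).T@Rm
    o=-Rm.T@t;return o+d*((z-o[2])/d[:,2])[:,None]
def w2p(n,X,c=None):
    K,Rm,t,_=c or cam(n)
    x=(np.atleast_2d(X)@Rm.T+t)@K.T;return x[:,:2]/x[:,2:]
E
python3 - <<'E'
from h import *
T=cv2.imread("pics/top0.png");S=cv2.imread("pics/scene0.png")
def cr(I,x,y,w,h,k):return cv2.resize(I[y:y+h,x:x+w],None,fx=k,fy=k,interpolation=cv2.INTER_CUBIC)
a=cr(T,455,245,66,85,6);b=cr(S,110,225,66,85,6)
cv2.imwrite("pics/rest.png",np.hstack([a,b]))
for x0,(u,v) in dict(a=(378,216),b=(406,246),c=(401,304)).items():
    hsv=cv2.cvtColor(T,cv2.COLOR_BGR2HSV);p=T[v-16:v+17,u-16:u+17].astype(int)
    g=cr(T,u-16,v-16,33,33,1)
    m=((p.sum(2)<260)&(p[...,2]-p[...,0]>12)).astype(np.uint8)
    n,l,st,ce=cv2.connectedComponentsWithStats(m);i=1+st[1:,4].argmax()
    pts=np.argwhere(l==i)[:,::-1]+[u-16,v-16]
    r=cv2.minAreaRect(pts.astype(np.float32));print(x0,len(pts),r)
    W=p2w("top",cv2.boxPoints(r),15);print(W.round(0)[:,:2].tolist(),W.mean(0).round(1))
q=[(199,225),(311,214),(317,296),(205,304),(232,222),(238,300)]
W=p2w("top",q,24);print(W.round(1)[:,:2].tolist())
q=[(325,231),(430,191),(474,241),(363,285)]
W=p2w("scene",q,24);print(W.round(1)[:,:2].tolist())
E
```

```text
a 359 ((377.8648376464844, 218.189208984375), (29.263019561767578, 12.823122024536133), 80.53767395019531)
[[678.0, -59.0], [683.0, -92.0], [606.0, -105.0], [600.0, -71.0]] [641.8 -81.7  15. ]
b 355 ((406.5966491699219, 247.946533203125), (29.454065322875977, 14.163941383361816), 72.34988403320312)
[[594.0, -128.0], [606.0, -164.0], [531.0, -186.0], [520.0, -151.0]] [ 562.8 -157.2   15. ]
c 366 ((400.19232177734375, 305.9615478515625), (13.519784927368164, 29.148162841796875), 7.125016689300537)
[[375.0, -116.0], [450.0, -126.0], [446.0, -162.0], [371.0, -151.0]] [ 410.4 -138.9   15. ]
[[620.3, 393.8], [651.0, 96.4], [435.0, 79.1], [412.3, 372.2], [628.7, 306.1], [423.3, 285.8]]
[[469.2, 74.4], [422.9, 373.5], [610.7, 399.0], [649.1, 102.8]]
```

View pics/rest.png

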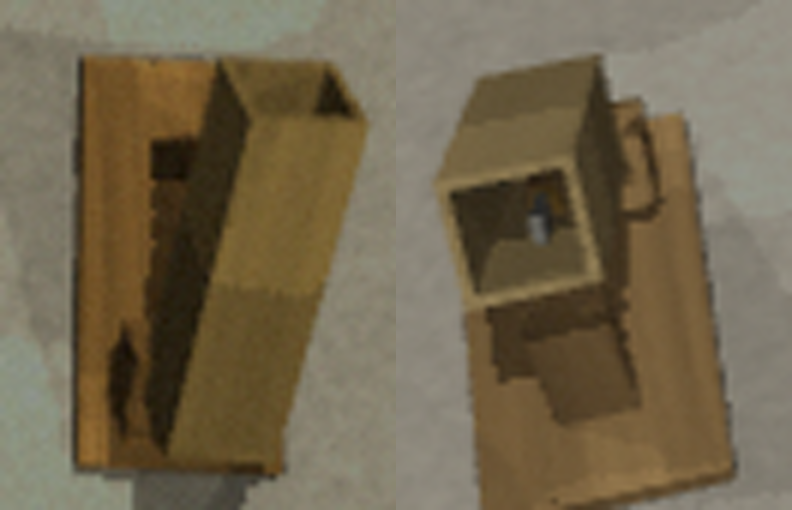

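```bash
cat > fit.py <<'E'
from h import *
from scipy.optimize import least_squares as LS
CT,CS=cam("top"),cam("scene")
g=lambda L,ox,oy:[(ox+x/6,oy+y/6) for x,y in L]
tt=g([(245,120),(367,125),(217,60),(333,62),(165,455)],455,245)   # upL upR loL loR, closed upL
ts=g([(575,155),(437,183),(608,283),(470,308),(598,55),(480,78)],110-66,225)
def corners(p):
    x,y,w,z=p;c,s=np.cos(w),np.sin(w);C,S=np.cos(np.radians(35)),np.sin(np.radians(35))
    a=np.array([c*C,s*C,S]);l=np.array([-s,c,0]);n=np.cross(a,l);o=np.array([x,y,z])
    f=lambda q,i,j:o+85*q*a+23*i*l+23*j*n
    return [f(1,1,1),f(1,-1,1),f(1,1,-1),f(1,-1,-1),f(-1,1,1),f(-1,-1,1)]
def res(p):
    k=corners(p);return np.r_[w2p("",k[:5],CT)-tt,w2p("",k,CS)-ts].ravel()
for fz in (0,1):
    r=LS((lambda q:res(q)) if fz else (lambda q:res([*q,90])),[420,-350,-.1]+[90]*fz,loss="soft_l1");print("tube",r.x.round(3),r.fun.reshape(-1,2).round(1).tolist())
qt=[(199,225),(311,214),(317,296),(205,304)];qs=[(474,241),(363,285),(325,231),(430,191)]
def tray(p):  # p: stone bay centre
    c,s=np.cos(p[2]),np.sin(p[2])
    return [[p[0]+c*x-s*y,p[1]+s*x+c*y,24] for x,y in((106,192-6+0),(106,-106),(-106,-106),(-106,186))]
f=lambda p:np.r_[w2p("",tray(p),CT)-qt,w2p("",tray(p),CS)-qs].ravel()
r=LS(f,[530,200,.1],loss="soft_l1");p=r.x;print("tray",p.round(3),r.fun.reshape(-1,2).round(1).tolist())
print("knifebay",p[0]-146*np.sin(p[2]),p[1]+146*np.cos(p[2]))
E
python3 fit.py
```

```text
tube [ 4.57995e+02 -3.60968e+02 -3.40000e-02] [[-0.3, -0.5], [-0.9, -0.6], [-1.1, -0.9], [-1.3, -0.5], [-1.1, 0.4], [-0.7, -0.6], [-0.9, -0.3], [-0.9, -0.6], [-0.9, 0.3], [-0.0, -0.6], [-0.8, -0.3]]
tube [ 4.57278e+02 -3.61194e+02 -3.50000e-02  8.83540e+01] [[-0.5, -0.2], [-1.0, -0.2], [-1.2, -0.6], [-1.4, -0.1], [-1.3, 0.6], [-0.6, -0.3], [-0.9, -0.0], [-0.9, -0.3], [-0.8, 0.5], [0.0, -0.4], [-0.7, 0.0]]
tray [5.34609e+02 1.97625e+02 9.50000e-02] [[0.4, -0.8], [-2.2, 0.3], [-1.1, -1.6], [-0.2, 0.3], [0.1, 4.2], [-0.1, 0.4], [-1.0, -9.4], [-2.2, -2.9]]
knifebay 520.7538500319766 342.9660488311238
```

```bash
sed -i 's/192-6+0/192/; s/-106,186/-106,192/' fit.py; python3 fit.py | tail -2
cat >> h.py <<'E'
import json
def ori(psi,phi,flip=False):
    """tool y level at azimuth psi+90deg; z tilted phi rad from straight down towards azimuth psi"""
    c,s=np.cos(psi),np.sin(psi);z=np.array([c*np.sin(phi),s*np.sin(phi),-np.cos(phi)]);y=np.array([-s,c,0])*(-1 if flip else 1)
    return R.from_matrix(np.c_[np.cross(y,z),y,z])
def wrist(j1,q23,r):
    M=(R.from_euler("Y",q23).inv()*R.from_euler("Z",j1).inv()*r)
    e=M.as_euler("ZYZ");a=(e[0]+.95)%(2*np.pi)-.95
    return np.round([a,e[1],(e[2]-np.pi/2+np.pi)%(2*np.pi)-np.pi],2)
def getcmd():
    try:d=json.load(open("cmd.json"));return np.array(d[0]),R.from_quat(d[1])
    except FileNotFoundError:return np.array([235.533,605.837,180.755]),R.from_quat(sense()["eef_rot"])
def plan(targets,save=True):
    """targets: list of (tcp,Rot). prints rows; commanded pose becomes the last one."""
    p,r=getcmd();g=None
    for P,Q in targets:
        tr=np.round(r.inv().apply(np.array(P)-p)/100,3);tw=np.round((r.inv()*Q).as_rotvec()/np.pi,3)
        print("travel",tr.tolist(),"twist",tw.tolist())
        g=(p+r.apply(tr*100),r*R.from_rotvec(tw*np.pi))
    if save:json.dump([g[0].tolist(),g[1].as_quat().tolist()],open("cmd.json","w"))
def st():
    s=sense();p,r=getcmd();q=R.from_quat(s["eef_rot"])
    print("t",s["clock"].round(2) if hasattr(s["clock"],'round') else s["clock"],"tcp",s["tcp_pos"].round(1),"err",(s["tcp_pos"]-p).round(1),"rot",round(np.degrees((r.inv()*q).magnitude()),2),"F",s["contact_force"].round(1),"w",round(s["width"],1),"g",s["grasp_force"],"j",s["joints"].round(2))
E
python3 - <<'E'
from h import *
s=sense();print(wrist(s["joints"][0],s["joints"][1:3].sum(),R.from_quat(s["eef_rot"])))
for fl in(0,1):
  for ph in (0,35,45): print("rest",fl,ph,[wrist(-.67,q,ori(-.035,np.radians(ph),fl)) for q in(1.5,2.)])
  for ph in (0,-25,-35,-45): print("tray",fl,ph,[wrist(.58,q,ori(.095,np.radians(ph),fl)) for q in(1.3,1.7,2.)])
E
```

```text
tray [5.34740e+02 1.94361e+02 9.50000e-02] [[-0.6, -0.6], [-1.0, 0.2], [0.1, -1.7], [-1.2, 0.5], [1.0, 3.8], [-1.4, 0.9], [-2.2, -9.0], [-1.3, -3.2]]
knifebay 520.8316292503603 339.6973800796246
[-0.    1.34 -0.17]
rest 0 0 [array([ 0.  ,  1.64, -2.21]), array([ 0.  ,  1.14, -2.21])]
rest 0 35 [array([ 0.38,  1.16, -2.27]), array([ 0.55,  0.71, -2.55])]
rest 0 45 [array([ 0.51,  1.03, -2.33]), array([ 0.8 ,  0.62, -2.75])]
tray 0 0 [array([ 0.  ,  1.84, -1.09]), array([ 0.  ,  1.44, -1.09]), array([ 0.  ,  1.14, -1.09])]
tray 0 -25 [array([ 0.25,  2.22, -0.97]), array([ 0.21,  1.83, -1.07]), array([ 0.2 ,  1.53, -1.13])]
tray 0 -35 [array([ 0.39,  2.36, -0.88]), array([ 0.3 ,  1.98, -1.04]), array([ 0.27,  1.69, -1.13])]
tray 0 -45 [array([ 0.57,  2.48, -0.74]), array([ 0.4 ,  2.13, -0.99]), array([ 0.35,  1.85, -1.11])]
rest 1 0 [array([0.  , 1.64, 0.94]), array([0.  , 1.14, 0.94])]
rest 1 35 [array([0.38, 1.16, 0.87]), array([0.55, 0.71, 0.59])]
rest 1 45 [array([0.51, 1.03, 0.81]), array([0.8 , 0.62, 0.39])]
tray 1 0 [array([0.  , 1.84, 2.06]), array([0.  , 1.44, 2.06]), array([0.  , 1.14, 2.06])]
tray 1 -25 [array([0.25, 2.22, 2.17]), array([0.21, 1.83, 2.07]), array([0.2 , 1.53, 2.01])]
tray 1 -35 [array([0.39, 2.36, 2.26]), array([0.3 , 1.98, 2.1 ]), array([0.27, 1.69, 2.01])]
tray 1 -45 [array([0.57, 2.48, 2.4 ]), array([0.4 , 2.13, 2.15]), array([0.35, 1.85, 2.03])]
```

```bash
python3 - <<'E'
from h import *
plan([([500,230,400],ori(.095,0,True))])
E
```

```text
travel [-3.826, -2.548, -2.189] twist [-0.0, 0.001, 0.852]
```

```bash
cat >> h.py <<'E'
from scipy.spatial.transform import Slerp
def route(ways,vmax=55,wmax=9.5,extra=1):
    """ways: list of (tcp,Rot[,vmm/row]); prints one line per call, updates commanded pose"""
    p,r=getcmd();k=0
    for w in ways:
        P,Q=np.array(w[0],float),w[1];v=w[2] if len(w)>2 else vmax
        p0,sl=p.copy(),Slerp([0,1],R.concatenate([r,Q]));ang=np.degrees((r.inv()*Q).magnitude())
        n=max(1,int(np.ceil(np.linalg.norm(P-p0)/100/1.25)),int(np.ceil(ang/90)))
        while True:
            L=[];a,b=p,r
            for i in range(1,n+1):
                A,B=p0+(P-p0)*i/n,sl(i/n);tr=np.round(b.inv().apply(A-a)/100,3)+0.;tw=np.round((b.inv()*B).as_rotvec()/np.pi,3)+0.
                rows=int(np.ceil(max(np.linalg.norm(tr)*100/v,np.degrees(np.linalg.norm(tw)*np.pi)/wmax)))
                L.append((tr,tw,rows));a,b=a+b.apply(tr*100),b*R.from_rotvec(tw*np.pi)
            if all(abs(x[0]).max()<=1 for x in L) and all(x[2]+extra<=12 for x in L):break
            n+=1
        for tr,tw,rows in L:
            k+=1;slow=v<40
            print(k,"n=%d"%(rows+extra),("RAMP%d "%rows if slow else "")+json.dumps({"travel":tr.tolist(),"twist":tw.tolist()}))
        p,r=a,b
    json.dump([p.tolist(),r.as_quat().tolist()],open("cmd.json","w"))
E
rm -f cmd.json; python3 - <<'E'
from h import *
route([([300,480,330],ori(-1.2,0,True)),([470,230,360],ori(.095,0,True))])
E
```

```text
1 n=8 {"travel": [-0.528, -0.471, -0.746], "twist": [0.0, 0.0, -0.368]}
2 n=8 {"travel": [0.218, -0.673, -0.745], "twist": [0.0, -0.001, -0.368]}
3 n=4 {"travel": [0.982, -0.226, -0.101], "twist": [0.0, 0.0, -0.137]}
4 n=4 {"travel": [0.987, 0.203, -0.102], "twist": [0.0, 0.0, -0.138]}
5 n=4 {"travel": [0.81, 0.6, -0.101], "twist": [0.0, 0.0, -0.137]}
```

```bash
rm -f cmd.json; python3 - <<'E'
from h import *
route([([300,480,330],ori(-1.7,0)),([470,230,360],ori(.095,0,True))])
E
```

```text
1 n=6 {"travel": [-0.528, -0.471, -0.746], "twist": [0.0, 0.0, 0.212]}
2 n=5 {"travel": [-0.706, -0.044, -0.745], "twist": [0.0, 0.0, 0.211]}
3 n=4 {"travel": [-0.565, 0.502, -0.074], "twist": [0.0, 0.0, 0.107]}
4 n=4 {"travel": [-0.368, 0.66, -0.075], "twist": [0.0, 0.0, 0.107]}
5 n=4 {"travel": [-0.13, 0.745, -0.074], "twist": [0.0, 0.0, 0.108]}
6 n=4 {"travel": [0.125, 0.746, -0.075], "twist": [0.0, 0.0, 0.107]}
```

>>> play_rows:
  targets:
    - {"travel": [-0.528, -0.471, -0.746], "twist": [0, 0, 0.212]}
    - {"travel": [-0.528, -0.471, -0.746], "twist": [0, 0, 0.212]}
    - {"travel": [-0.528, -0.471, -0.746], "twist": [0, 0, 0.212]}
    - {"travel": [-0.528, -0.471, -0.746], "twist": [0, 0, 0.212]}
    - {"travel": [-0.528, -0.471, -0.746], "twist": [0, 0, 0.212]}
    - {"travel": [-0.528, -0.471, -0.746], "twist": [0, 0, 0.212]}

```text
clock: 0.85
tcp_pos: [267.5, 542.7, 254.9]
eef_rot: [0.495, 0.869, -0.0, -0.0]
contact_force: [1.1, 0.4, -1.1]
width: 94.0
grasp_force: 0.0
```

>>> play_rows:
  targets:
    - {"travel": [-0.706, -0.044, -0.745], "twist": [0, 0, 0.211]}
    - {"travel": [-0.706, -0.044, -0.745], "twist": [0, 0, 0.211]}
    - {"travel": [-0.706, -0.044, -0.745], "twist": [0, 0, 0.211]}
    - {"travel": [-0.706, -0.044, -0.745], "twist": [0, 0, 0.211]}
    - {"travel": [-0.706, -0.044, -0.745], "twist": [0, 0, 0.211]}

```text
clock: 1.48
tcp_pos: [299.8, 479.8, 329.7]
eef_rot: [0.75, 0.661, -0.0, -0.0]
contact_force: [-0.4, 0.7, -0.2]
width: 94.2
grasp_force: 0.0
```

>>> play_rows:
  targets:
    - {"travel": [-0.565, 0.502, -0.074], "twist": [0, 0, 0.107]}
    - {"travel": [-0.565, 0.502, -0.074], "twist": [0, 0, 0.107]}
    - {"travel": [-0.565, 0.502, -0.074], "twist": [0, 0, 0.107]}
    - {"travel": [-0.565, 0.502, -0.074], "twist": [0, 0, 0.107]}

```text
clock: 1.98
tcp_pos: [341.9, 417.8, 337.0]
eef_rot: [0.85, 0.527, -0.0, -0.0]
contact_force: [0.4, 0.3, 0.3]
width: 93.8
grasp_force: 0.0
```

>>> play_rows:
  targets:
    - {"travel": [-0.368, 0.66, -0.075], "twist": [0, 0, 0.107]}
    - {"travel": [-0.368, 0.66, -0.075], "twist": [0, 0, 0.107]}
    - {"travel": [-0.368, 0.66, -0.075], "twist": [0, 0, 0.107]}
    - {"travel": [-0.368, 0.66, -0.075], "twist": [0, 0, 0.107]}

```text
clock: 2.48
tcp_pos: [384.2, 355.7, 344.5]
eef_rot: [0.926, 0.377, -0.0, -0.0]
contact_force: [-0.2, -0.4, 0.2]
width: 94.2
grasp_force: 0.0
```

>>> play_rows:
  targets:
    - {"travel": [-0.13, 0.745, -0.074], "twist": [0, 0, 0.108]}
    - {"travel": [-0.13, 0.745, -0.074], "twist": [0, 0, 0.108]}
    - {"travel": [-0.13, 0.745, -0.074], "twist": [0, 0, 0.108]}
    - {"travel": [-0.13, 0.745, -0.074], "twist": [0, 0, 0.108]}

```text
clock: 2.98
tcp_pos: [426.6, 293.3, 351.9]
eef_rot: [0.976, 0.216, -0.0, -0.0]
contact_force: [0.7, 0.2, -0.6]
width: 93.7
grasp_force: 0.0
```

>>> play_rows:
  targets:
    - {"travel": [0.125, 0.746, -0.075], "twist": [0, 0, 0.107]}
    - {"travel": [0.125, 0.746, -0.075], "twist": [0, 0, 0.107]}
    - {"travel": [0.125, 0.746, -0.075], "twist": [0, 0, 0.107]}
    - {"travel": [0.125, 0.746, -0.075], "twist": [0, 0, 0.107]}
    - {"travel": [0.125, 0.746, -0.075], "twist": [0, 0, 0.107]}
    - {"travel": [0.125, 0.746, -0.075], "twist": [0, 0, 0.107]}

```text
clock: 3.72
tcp_pos: [469.4, 230.3, 359.6]
eef_rot: [0.999, 0.048, -0.0, -0.0]
contact_force: [-0.1, -0.5, -0.2]
width: 93.9
grasp_force: 0.0
```

```bash
python3 - <<'E'
from h import *
st();c=cam("wrist");print(c[0],-c[1].T@c[2]);f=grab_frame("wrist");cv2.imwrite("pics/w1.png",f[...,::-1]);np.save("w1.npy",np.array([c[0],c[1]])),np.save("w1t.npy",c[2])
E
```

```text
t 3.725 tcp [469.4 230.3 359.6] err [-0.5  0.3 -0.4] rot 0.15 F [-0.1 -0.5 -0.2] w 93.9 g 0.0 j [ 0.24 -0.15  1.64  0.    1.64  1.71]
[[349.35971638   0.         318.18075163]
 [  0.         349.35971638 241.234834  ]
 [  0.           0.           1.        ]] [540.76381348 237.41569037 564.241681  ]
```

View pics/w1.png

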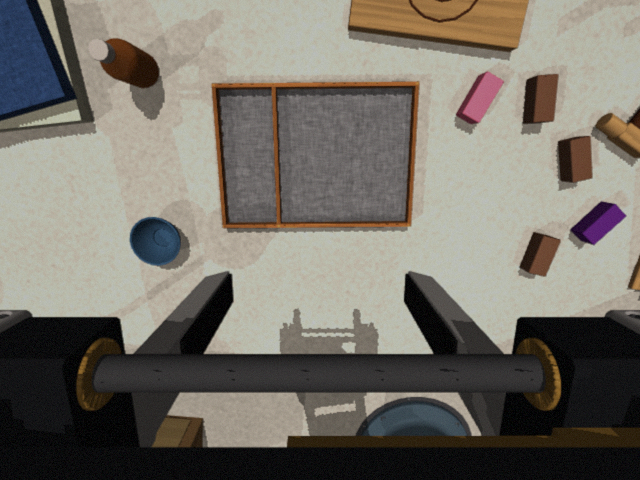

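```bash
cat > fit2.py <<'E'
from h import *
from scipy.optimize import least_squares as LS
a=np.load("w1.npy");c=(a[0],a[1],np.load("w1t.npy"),0)
q=[(213,84),(419,83),(410,227),(224,228)]
print(p2w("",q,24,c).round(1)[:,:2].tolist())
from fit import tray,CT,CS,qt,f as f0
f=lambda p:(w2p("",tray(p),c)-q).ravel()
r=LS(f,[530,200,.1]);print("wrist only",r.x.round(3),r.fun.round(1))
f1=lambda p:np.r_[f(p),f0(p)[:8]]
r=LS(f1,[530,200,.1]);print("both",r.x.round(3),r.fun.round(1))
I=cv2.imread("pics/w1.png").astype(int)
for u,v in((541,98),(575,159),(540,254)):
    y0,x0=v-32,u-30;p=I[y0:v+33,x0:u+31]
    m=((p[...,2]<130)&(p[...,2]-p[...,0]>18)).astype(np.uint8)
    n,l,s_,_=cv2.connectedComponentsWithStats(m);i=l[32,30];pts=np.argwhere(l==i)[:,::-1]+[x0,y0]
    h=cv2.convexHull(pts.astype(np.int32));M=np.zeros((480,640),np.uint8);cv2.fillConvexPoly(M,h,1)
    def cub(P):
        cc,ss=np.cos(P[2]),np.sin(P[2])
        X=[[P[0]+cc*x-ss*y,P[1]+ss*x+cc*y,z] for x in(-32,32) for y in(-15,15) for z in(0,30)]
        return cv2.convexHull(w2p("",X,c).astype(np.float32))
    def cost(P):
        Q=np.zeros((480*1,640),np.uint8);cv2.fillConvexPoly(Q,np.round(cub(P)*16).astype(np.int32),1,shift=4)
        return 1-(Q&M).sum()/max(1,(Q|M).sum())
    from scipy.optimize import minimize
    w=p2w("",(u,v),20,c)[0]
    b=min((minimize(cost,[w[0],w[1],t],method="Nelder-Mead",options=dict(initial_simplex=[[w[0],w[1],t],[w[0]+15,w[1],t],[w[0],w[1]+15,t],[w[0],w[1],t+.3]])) for t in(-.9,-.5,0,.5,.9)),key=lambda r:r.fun)
    print("stone",b.x.round(3),"1-IoU",round(b.fun,3),len(pts))
E
python3 fit2.py | grep -v tube
```

```text
[[620.5, 396.9], [649.9, 103.6], [440.6, 82.7], [410.9, 375.1]]
tray [5.34740e+02 1.94361e+02 9.50000e-02] [[-0.6, -0.6], [-1.0, 0.2], [0.1, -1.7], [-1.2, 0.5], [1.0, 3.8], [-1.4, 0.9], [-2.2, -9.0], [-1.3, -3.2]]
knifebay 520.8316292503603 339.6973800796246
wrist only [5.34553e+02 1.96781e+02 1.01000e-01] [-1.1 -0.2  1.2 -0.5  1.2  0.6 -1.3  0.6]
both [5.34330e+02 1.95745e+02 9.80000e-02] [-0.2 -0.4  2.  -0.   1.7  1.  -0.9  0.5 -1.3 -0.2 -1.6  0.3 -0.3 -1.6
 -1.6  0.9]
stone [ 6.46653e+02 -7.87380e+01  2.39000e-01] 1-IoU 0.144 1140
stone [ 5.67883e+02 -1.52500e+02  2.84000e-01] 1-IoU 0.058 1159
stone [ 4.14402e+02 -1.36668e+02 -1.06000e-01] 1-IoU 0.064 1079
```

```bash
cat > c.py <<'E'
from h import *
TC=np.array([458,-361,90.]);TP=-.035;TR=(534.4,196.3,.099)
def bay(x,y,z): c,s=np.cos(TR[2]),np.sin(TR[2]);return np.array([TR[0]+c*x-s*y,TR[1]+s*x+c*y,z+6])
O=ori(TP,np.radians(35),True);zt=O.as_matrix()[:,2];at=np.array([np.cos(TP)*np.cos(.6109),np.sin(TP)*np.cos(.6109),np.sin(.6109)])
E
python3 - <<'E'
from c import *
g=TC+18.8*zt
route([([450,-20,330],ori(0.03,.1,True)),(g-130*zt,O),(g-10*zt,O,30),(g,O,10)])
E
```

```text
1 n=3 {"travel": [-0.145, 0.823, 0.101], "twist": [0.0, 0.011, 0.007]}
2 n=3 {"travel": [-0.129, 0.826, 0.097], "twist": [0.0, 0.01, 0.007]}
3 n=3 {"travel": [-0.115, 0.829, 0.093], "twist": [-0.001, 0.011, 0.006]}
4 n=3 {"travel": [-0.202, 0.842, 0.355], "twist": [-0.002, 0.041, 0.005]}
5 n=3 {"travel": [-0.233, 0.842, 0.332], "twist": [-0.001, 0.04, 0.005]}
6 n=3 {"travel": [-0.26, 0.846, 0.304], "twist": [-0.002, 0.041, 0.005]}
7 n=3 {"travel": [-0.284, 0.848, 0.275], "twist": [-0.002, 0.041, 0.005]}
8 n=4 RAMP3 {"travel": [-0.001, 0.0, 0.6], "twist": [0.0, 0.0, 0.0]}
9 n=3 RAMP2 {"travel": [0.0, 0.0, 0.6], "twist": [0.0, 0.0, 0.0]}
10 n=2 RAMP1 {"travel": [0.0, 0.0, 0.1], "twist": [0.0, 0.0, 0.0]}
```

>>> play_rows:
  targets:
    - {"travel": [-0.145, 0.823, 0.101], "twist": [0, 0.011, 0.007]}
    - {"travel": [-0.145, 0.823, 0.101], "twist": [0, 0.011, 0.007]}
    - {"travel": [-0.145, 0.823, 0.101], "twist": [0, 0.011, 0.007]}

```text
clock: 4.15
tcp_pos: [463.0, 145.6, 349.5]
eef_rot: [0.999, 0.035, 0.017, -0.001]
contact_force: [-0.3, 0.6, 1.1]
width: 94.0
grasp_force: 0.0
```

>>> play_rows:
  targets:
    - {"travel": [-0.129, 0.826, 0.097], "twist": [0, 0.01, 0.007]}
    - {"travel": [-0.129, 0.826, 0.097], "twist": [0, 0.01, 0.007]}
    - {"travel": [-0.129, 0.826, 0.097], "twist": [0, 0.01, 0.007]}

```text
clock: 4.53
tcp_pos: [456.7, 63.0, 339.5]
eef_rot: [0.999, 0.024, 0.033, -0.002]
contact_force: [-0.3, -0.5, -0.8]
width: 93.7
grasp_force: 0.0
```

>>> play_rows:
  targets:
    - {"travel": [-0.115, 0.829, 0.093], "twist": [-0.001, 0.011, 0.006]}
    - {"travel": [-0.115, 0.829, 0.093], "twist": [-0.001, 0.011, 0.006]}
    - {"travel": [-0.115, 0.829, 0.093], "twist": [-0.001, 0.011, 0.006]}

```text
clock: 4.9
tcp_pos: [450.2, -19.9, 329.3]
eef_rot: [0.999, 0.015, 0.05, -0.001]
contact_force: [1.0, 0.2, -0.5]
width: 93.7
grasp_force: 0.0
```

>>> play_rows:
  targets:
    - {"travel": [-0.202, 0.842, 0.355], "twist": [-0.002, 0.041, 0.005]}
    - {"travel": [-0.202, 0.842, 0.355], "twist": [-0.002, 0.041, 0.005]}
    - {"travel": [-0.202, 0.842, 0.355], "twist": [-0.002, 0.041, 0.005]}

```text
clock: 5.28
tcp_pos: [435.8, -104.3, 291.2]
eef_rot: [0.993, 0.007, 0.114, 0.0]
contact_force: [-0.3, -0.2, 0.5]
width: 94.1
grasp_force: 0.0
```

>>> play_rows:
  targets:
    - {"travel": [-0.233, 0.842, 0.332], "twist": [-0.001, 0.04, 0.005]}
    - {"travel": [-0.233, 0.842, 0.332], "twist": [-0.001, 0.04, 0.005]}
    - {"travel": [-0.233, 0.842, 0.332], "twist": [-0.001, 0.04, 0.005]}

```text
clock: 5.65
tcp_pos: [422.5, -189.1, 254.6]
eef_rot: [0.984, -0.001, 0.176, 0.0]
contact_force: [0.3, 0.7, 0.1]
width: 94.1
grasp_force: 0.0
```

>>> play_rows:
  targets:
    - {"travel": [-0.26, 0.846, 0.304], "twist": [-0.002, 0.041, 0.005]}
    - {"travel": [-0.26, 0.846, 0.304], "twist": [-0.002, 0.041, 0.005]}
    - {"travel": [-0.26, 0.846, 0.304], "twist": [-0.002, 0.041, 0.005]}

```text
clock: 6.02
tcp_pos: [409.0, -273.8, 217.7]
eef_rot: [0.971, -0.009, 0.24, 0.002]
contact_force: [-0.7, 0.2, 0.3]
width: 94.0
grasp_force: 0.0
```

>>> play_rows:
  targets:
    - {"travel": [-0.284, 0.848, 0.275], "twist": [-0.002, 0.041, 0.005]}
    - {"travel": [-0.284, 0.848, 0.275], "twist": [-0.002, 0.041, 0.005]}
    - {"travel": [-0.284, 0.848, 0.275], "twist": [-0.002, 0.041, 0.005]}
    - {"travel": [-0.284, 0.848, 0.275], "twist": [-0.002, 0.041, 0.005]}
    - {"travel": [-0.284, 0.848, 0.275], "twist": [-0.002, 0.041, 0.005]}

```text
clock: 6.65
tcp_pos: [395.5, -357.7, 181.2]
eef_rot: [0.953, -0.015, 0.302, 0.005]
contact_force: [0.4, 0.4, -1.5]
width: 93.7
grasp_force: 0.0
```

```bash
python3 - <<'E'
from c import *
st();c=cam("wrist");f=grab_frame("wrist")[...,::-1].copy()
n=-zt;l=np.array([-np.sin(TP),np.cos(TP),0])
for q in(-1,1):
  P=w2p("",[TC+85*q*at+23*i*l+23*j*n for i,j in((1,1),(1,-1),(-1,-1),(-1,1))],c);cv2.polylines(f,[P.round().astype(int)],True,(0,255,0),1)
cv2.imwrite("pics/w2.png",f)
E
```

```text
t 6.65 tcp [ 395.5 -357.7  181.2] err [-73.3   3.7 106.6] rot 0.19 F [ 0.4  0.4 -1.5] w 93.7 g 0.0 j [-1.29 -0.28  2.18  0.65  1.12  0.06]
```

View pics/w2.png

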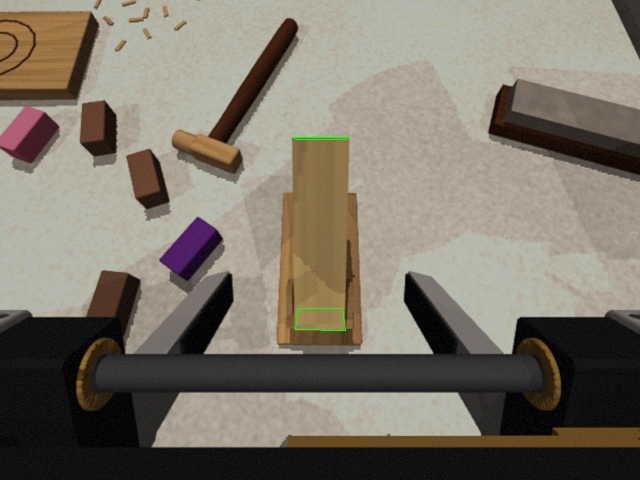

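>>> play_rows:
  targets:
    - {"travel": [0, 0, 0.25], "twist": [0, 0, 0]}
    - {"travel": [0, 0, 0.5], "twist": [0, 0, 0]}
    - {"travel": [0, 0, 0.6], "twist": [0, 0, 0]}

```text
clock: 7.08
tcp_pos: [429.4, -358.6, 130.1]
eef_rot: [0.953, -0.016, 0.301, 0.004]
contact_force: [-0.4, 0.5, 0.3]
width: 94.2
grasp_force: 0.0
```

>>> play_rows:
  targets:
    - {"travel": [0, 0, 0.2], "twist": [0, 0, 0]}
    - {"travel": [0, 0, 0.4], "twist": [0, 0, 0]}
    - {"travel": [0, 0, 0.5], "twist": [0, 0, 0]}
    - {"travel": [0, 0, 0.6], "twist": [0, 0, 0]}

```text
clock: 7.58
tcp_pos: [463.7, -361.3, 82.0]
eef_rot: [0.953, -0.017, 0.302, 0.005]
contact_force: [0.2, 1.4, 1.1]
width: 94.1
grasp_force: 0.0
```

>>> play_rows:
  targets:
    - {"travel": [0, 0, 0.1], "twist": [0, 0, 0]}
    - {"travel": [0, 0, 0.1], "twist": [0, 0, 0]}
    - {"travel": [0, 0, 0.1], "twist": [0, 0, 0]}

```text
clock: 7.95
tcp_pos: [469.0, -361.4, 73.7]
eef_rot: [0.953, -0.017, 0.302, 0.005]
contact_force: [-0.6, 1.1, 0.3]
width: 94.1
grasp_force: 0.0
```

>>> play_rows:
  targets:
    - {"travel": [0, 0, 0], "twist": [0, 0, 0]}
    - {"travel": [0, 0, 0], "twist": [0, 0, 0]}
    - {"travel": [0, 0, 0], "twist": [0, 0, 0]}
    - {"travel": [0, 0, 0], "twist": [0, 0, 0]}
    - {"travel": [0, 0, 0], "twist": [0, 0, 0]}
    - {"travel": [0, 0, 0], "twist": [0, 0, 0]}
    - {"travel": [0, 0, 0], "twist": [0, 0, 0]}
    - {"travel": [0, 0, 0], "twist": [0, 0, 0]}
  fingers: 0.6
  force: 10

```text
clock: 8.95
tcp_pos: [469.0, -361.3, 73.4]
eef_rot: [0.953, -0.017, 0.302, 0.005]
contact_force: [0.0, -1.0, 0.1]
width: 45.5
grasp_force: 10.0
```

```bash
python3 - <<'E'
from c import *
st()
E
```

```text
t 8.95 tcp [ 469.  -361.3   73.4] err [ 0.2  0.  -1.1] rot 0.09 F [ 0.  -1.   0.1] w 45.5 g 9.996587662026286 j [-1.13  0.03  2.13  0.76  0.83 -0.01]
```

```bash
cp cmd.json grip_cmd.json; cat >> c.py <<'E'
def tp(center,psi,pitch):
    O=ori(psi,np.radians(pitch),True);return np.array(center)+18.8*O.as_matrix()[:,2],O
def tm(bx,hz,pitch,psi=None):
    psi=TR[2] if psi is None else psi;t=np.radians(pitch)
    a=np.array([np.cos(psi)*np.cos(t),np.sin(psi)*np.cos(t),np.sin(t)]);return tp(bay(bx,146,hz)-85*a,psi,pitch)
E
python3 - <<'E'
from c import *
p,r=getcmd();n=-zt
route([(p+50*n,r,25),tp([430,-330,270],TP,25),tp([470,-100,300],0,15),tm(5,200,15),(*tm(5,60,5),40),(*tm(5,48,-10),40)])
E
```

```text
1 n=4 RAMP3 {"travel": [0.001, 0.0, -0.5], "twist": [0.0, 0.0, 0.0]}
2 n=3 {"travel": [0.381, -0.15, -0.572], "twist": [0.0, -0.028, 0.0]}
3 n=3 {"travel": [0.33, -0.149, -0.603], "twist": [0.0, -0.028, 0.0]}
4 n=3 {"travel": [0.128, -0.772, -0.047], "twist": [0.001, -0.018, -0.003]}
5 n=3 {"travel": [0.132, -0.77, -0.051], "twist": [0.002, -0.019, -0.004]}
6 n=3 {"travel": [0.139, -0.769, -0.055], "twist": [0.001, -0.018, -0.003]}
7 n=3 {"travel": [-0.113, -0.869, 0.211], "twist": [0.002, 0.0, -0.006]}
8 n=3 {"travel": [-0.097, -0.869, 0.216], "twist": [0.001, 0.0, -0.006]}
9 n=3 {"travel": [-0.08, -0.87, 0.218], "twist": [0.002, 0.0, -0.006]}
10 n=3 {"travel": [-0.064, -0.871, 0.224], "twist": [0.001, 0.0, -0.007]}
11 n=3 {"travel": [-0.045, -0.87, 0.227], "twist": [0.002, 0.0, -0.006]}
12 n=3 {"travel": [-0.192, 0.0, 0.601], "twist": [0.0, -0.028, 0.0]}
13 n=3 {"travel": [-0.138, -0.001, 0.615], "twist": [0.0, -0.028, 0.0]}
14 n=3 {"travel": [-0.03, 0.0, -0.107], "twist": [0.0, -0.083, 0.0]}
```

>>> play_rows:
  targets:
    - {"travel": [0, 0, -0.1], "twist": [0, 0, 0]}
    - {"travel": [0, 0, -0.25], "twist": [0, 0, 0]}
    - {"travel": [0, 0, -0.4], "twist": [0, 0, 0]}
    - {"travel": [0.001, 0, -0.5], "twist": [0, 0, 0]}
  force: 12

```text
clock: 9.45
tcp_pos: [439.7, -360.4, 115.2]
eef_rot: [0.953, -0.017, 0.302, 0.005]
contact_force: [0.6, -0.2, -2.0]
width: 45.9
grasp_force: 12.0
```

>>> play_rows:
  targets:
    - {"travel": [0.19, -0.075, -0.28], "twist": [0, -0.014, 0]}
    - {"travel": [0.381, -0.15, -0.572], "twist": [0, -0.028, 0]}
    - {"travel": [0.381, -0.15, -0.572], "twist": [0, -0.028, 0]}

```text
clock: 9.82
tcp_pos: [440.3, -346.9, 187.2]
eef_rot: [0.965, -0.016, 0.261, 0.007]
contact_force: [0.8, 0.4, -1.7]
width: 45.8
grasp_force: 12.0
```

>>> play_rows:
  targets:
    - {"travel": [0.16, -0.075, -0.3], "twist": [0, -0.014, 0]}
    - {"travel": [0.33, -0.149, -0.603], "twist": [0, -0.028, 0]}
    - {"travel": [0.33, -0.149, -0.603], "twist": [0, -0.028, 0]}

```text
clock: 10.2
tcp_pos: [438.8, -331.2, 253.6]
eef_rot: [0.976, -0.016, 0.218, 0.005]
contact_force: [0.0, 0.2, -2.0]
width: 45.8
grasp_force: 12.0
```

>>> play_rows:
  targets:
    - {"travel": [0.06, -0.38, -0.02], "twist": [0, -0.009, -0.001]}
    - {"travel": [0.128, -0.772, -0.047], "twist": [0.001, -0.018, -0.003]}

```text
clock: 10.45
tcp_pos: [448.9, -252.3, 257.5]
eef_rot: [0.982, -0.013, 0.187, -0.0]
contact_force: [-0.0, 0.9, -1.8]
width: 45.6
grasp_force: 12.0
```

>>> play_rows:
  targets:
    - {"travel": [0.06, -0.38, -0.025], "twist": [0.001, -0.009, -0.002]}
    - {"travel": [0.132, -0.77, -0.051], "twist": [0.002, -0.019, -0.004]}

```text
clock: 10.7
tcp_pos: [461.3, -175.3, 267.4]
eef_rot: [0.988, -0.006, 0.157, -0.002]
contact_force: [0.5, -0.3, -1.5]
width: 46.2
grasp_force: 12.0
```

>>> play_rows:
  targets:
    - {"travel": [0.07, -0.38, -0.025], "twist": [0, -0.009, -0.002]}
    - {"travel": [0.139, -0.769, -0.055], "twist": [0.001, -0.018, -0.003]}

```text
clock: 10.95
tcp_pos: [473.7, -98.6, 277.2]
eef_rot: [0.992, -0.001, 0.129, -0.003]
contact_force: [1.2, -0.1, -1.5]
width: 46.0
grasp_force: 12.0
```

>>> play_rows:
  targets:
    - {"travel": [-0.055, -0.43, 0.1], "twist": [0.001, 0, -0.003]}
    - {"travel": [-0.113, -0.869, 0.211], "twist": [0.002, 0, -0.006]}

```text
clock: 11.2
tcp_pos: [468.2, -11.8, 253.9]
eef_rot: [0.992, 0.009, 0.129, -0.004]
contact_force: [-0.2, 0.1, -1.9]
width: 46.0
grasp_force: 12.0
```

>>> play_rows:
  targets:
    - {"travel": [-0.05, -0.43, 0.1], "twist": [0, 0, -0.003]}
    - {"travel": [-0.097, -0.869, 0.216], "twist": [0.001, 0, -0.006]}

```text
clock: 11.45
tcp_pos: [462.4, 74.9, 230.6]
eef_rot: [0.991, 0.019, 0.129, -0.004]
contact_force: [0.9, 0.2, -1.5]
width: 45.8
grasp_force: 12.0
```

>>> play_rows:
  targets:
    - {"travel": [-0.04, -0.43, 0.11], "twist": [0.001, 0, -0.003]}
    - {"travel": [-0.08, -0.87, 0.218], "twist": [0.002, 0, -0.006]}

```text
clock: 11.7
tcp_pos: [456.9, 161.5, 207.5]
eef_rot: [0.991, 0.029, 0.129, -0.005]
contact_force: [-0.2, -0.3, -1.4]
width: 45.8
grasp_force: 12.0
```

>>> play_rows:
  targets:
    - {"travel": [-0.03, -0.43, 0.11], "twist": [0, 0, -0.003]}
    - {"travel": [-0.064, -0.871, 0.224], "twist": [0.001, 0, -0.007]}

```text
clock: 11.95
tcp_pos: [451.5, 248.1, 184.4]
eef_rot: [0.991, 0.04, 0.129, -0.005]
contact_force: [1.2, -0.0, -0.8]
width: 45.9
grasp_force: 12.0
```

>>> play_rows:
  targets:
    - {"travel": [-0.022, -0.43, 0.11], "twist": [0.001, 0, -0.003]}
    - {"travel": [-0.045, -0.87, 0.227], "twist": [0.002, 0, -0.006]}
    - {"travel": [-0.045, -0.87, 0.227], "twist": [0.002, 0, -0.006]}
    - {"travel": [-0.045, -0.87, 0.227], "twist": [0.002, 0, -0.006]}

```text
clock: 12.45
tcp_pos: [447.1, 333.2, 163.1]
eef_rot: [0.99, 0.049, 0.13, -0.006]
contact_force: [1.1, -0.4, -2.4]
width: 45.7
grasp_force: 12.0
```

>>> play_rows:
  targets:
    - {"travel": [-0.096, 0, 0.3], "twist": [0, -0.014, 0]}
    - {"travel": [-0.192, 0, 0.601], "twist": [0, -0.028, 0]}
    - {"travel": [-0.192, 0, 0.601], "twist": [0, -0.028, 0]}

```text
clock: 12.82
tcp_pos: [444.1, 331.9, 99.8]
eef_rot: [0.995, 0.048, 0.085, -0.004]
contact_force: [0.6, -0.6, -2.3]
width: 46.1
grasp_force: 12.0
```

>>> play_rows:
  targets:
    - {"travel": [-0.07, 0, 0.3], "twist": [0, -0.014, 0]}
    - {"travel": [-0.138, -0.001, 0.615], "twist": [0, -0.028, 0]}
    - {"travel": [-0.138, -0.001, 0.615], "twist": [0, -0.028, 0]}
    - {"travel": [-0.138, -0.001, 0.615], "twist": [0, -0.028, 0]}

```text
clock: 13.32
tcp_pos: [443.7, 334.4, 41.7]
eef_rot: [0.998, 0.049, 0.046, -0.003]
contact_force: [0.6, -0.0, -0.6]
width: 45.8
grasp_force: 12.0
```

>>> play_rows:
  targets:
    - {"travel": [-0.015, 0, -0.053], "twist": [0, -0.042, 0]}
    - {"travel": [-0.03, 0, -0.107], "twist": [0, -0.083, 0]}
    - {"travel": [-0.03, 0, -0.107], "twist": [0, -0.083, 0]}

```text
clock: 13.7
tcp_pos: [441.9, 334.4, 52.4]
eef_rot: [0.995, 0.049, -0.083, 0.003]
contact_force: [-0.5, 0.0, -2.2]
width: 46.1
grasp_force: 12.0
```

```bash
python3 - <<'E'
from c import *
st()
f=grab_frame("scene");cv2.imwrite("pics/s3.png",cv2.resize(f[80:320,260:580,::-1],None,fx=2,fy=2))
route([(*tm(5,42,-20),20),(*tm(5,34,-32),20),(*tm(5,25,-46),6)])
E
```

```text
t 13.7 tcp [441.9 334.4  52.4] err [3.5 0.8 2.1] rot 0.48 F [-0.5  0.  -2.2] w 46.1 g 11.998518481850624 j [0.41 0.28 1.78 0.06 1.24 1.86]
1 n=3 RAMP2 {"travel": [-0.01, 0.0, -0.091], "twist": [0.0, -0.056, 0.0]}
2 n=3 RAMP2 {"travel": [0.007, 0.0, -0.106], "twist": [0.0, -0.067, 0.0]}
3 n=4 RAMP3 {"travel": [0.028, 0.001, -0.135], "twist": [0.0, -0.077, 0.0]}
```

View pics/s3.png

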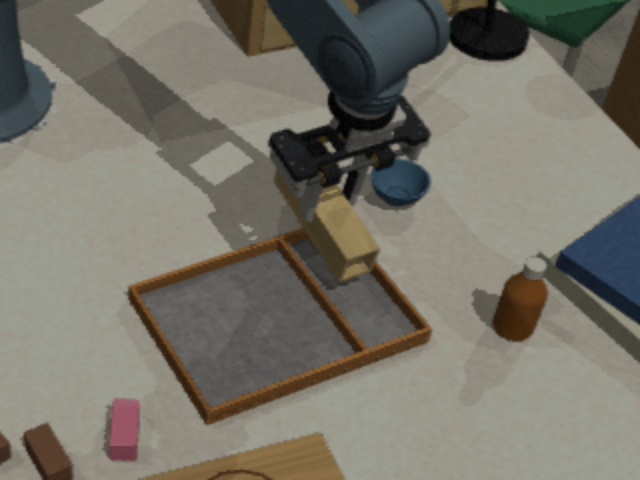

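>>> play_rows:
  targets:
    - {"travel": [-0.005, 0, -0.045], "twist": [0, -0.028, 0]}
    - {"travel": [-0.01, 0, -0.091], "twist": [0, -0.056, 0]}
    - {"travel": [-0.01, 0, -0.091], "twist": [0, -0.056, 0]}

```text
clock: 14.12
tcp_pos: [439.7, 333.8, 59.4]
eef_rot: [0.984, 0.049, -0.172, 0.008]
contact_force: [-0.8, 0.3, -1.6]
width: 46.7
grasp_force: 12.0
```

>>> play_rows:
  targets:
    - {"travel": [0.003, 0, -0.053], "twist": [0, -0.033, 0]}
    - {"travel": [0.007, 0, -0.106], "twist": [0, -0.067, 0]}
    - {"travel": [0.007, 0, -0.106], "twist": [0, -0.067, 0]}

```text
clock: 14.5
tcp_pos: [443.5, 334.1, 68.2]
eef_rot: [0.96, 0.048, -0.274, 0.013]
contact_force: [-0.2, 0.4, -1.5]
width: 45.9
grasp_force: 12.0
```

>>> play_rows:
  targets:
    - {"travel": [0.006, 0, -0.027], "twist": [0, -0.015, 0]}
    - {"travel": [0.011, 0, -0.054], "twist": [0, -0.031, 0]}
    - {"travel": [0.017, 0, -0.081], "twist": [0, -0.046, 0]}
    - {"travel": [0.022, 0, -0.108], "twist": [0, -0.062, 0]}
    - {"travel": [0.028, 0.001, -0.135], "twist": [0, -0.077, 0]}
    - {"travel": [0.028, 0.001, -0.135], "twist": [0, -0.077, 0]}
    - {"travel": [0.028, 0.001, -0.135], "twist": [0, -0.077, 0]}
    - {"travel": [0.028, 0.001, -0.135], "twist": [0, -0.077, 0]}

```text
clock: 15.5
tcp_pos: [452.6, 335.2, 79.4]
eef_rot: [0.92, 0.046, -0.389, 0.019]
contact_force: [-0.4, -0.5, -0.8]
width: 45.9
grasp_force: 12.0
```

```bash
python3 - <<'E'
from c import *
st()
f=grab_frame("scene");a=cv2.resize(f[150:290,330:490,::-1],None,fx=4,fy=4);cv2.imwrite("pics/s4.png",a)
E
```

```text
t 15.5 tcp [452.6 335.2  79.4] err [-0.2  0.3  0.3] rot 0.16 F [-0.4 -0.5 -0.8] w 45.9 g 11.998880635946989 j [0.34 0.69 1.33 0.18 1.9  1.8 ]
```

View pics/s4.png

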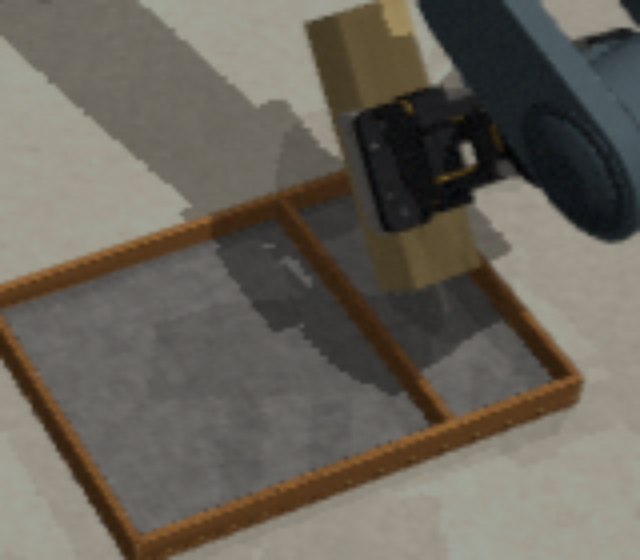

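```bash
python3 - <<'E'
from c import *
f=grab_frame("top")[...,::-1];g=grab_frame("wrist")[...,::-1]
cv2.imwrite("pics/s5.png",np.hstack([cv2.resize(f[200:310,190:325],None,fx=3,fy=3),g[0:330,120:515]]))
route([(*tm(-30,27,-48),6)])
E
```

```text
1 n=7 RAMP6 {"travel": [-0.264, -0.001, 0.208], "twist": [0.0, -0.011, 0.0]}
```

View pics/s5.png

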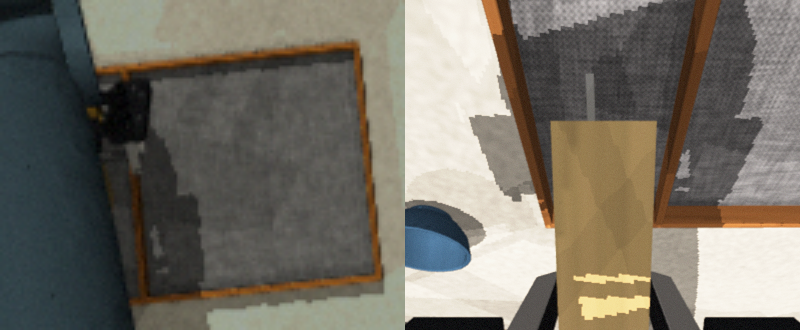

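>>> play_rows:
  targets:
    - {"travel": [-0.044, 0, 0.035], "twist": [0, -0.002, 0]}
    - {"travel": [-0.088, 0, 0.07], "twist": [0, -0.004, 0]}
    - {"travel": [-0.132, 0, 0.104], "twist": [0, -0.006, 0]}
    - {"travel": [-0.176, 0, 0.139], "twist": [0, -0.008, 0]}
    - {"travel": [-0.22, 0, 0.173], "twist": [0, -0.009, 0]}
    - {"travel": [-0.264, -0.001, 0.208], "twist": [0, -0.011, 0]}
    - {"travel": [-0.264, -0.001, 0.208], "twist": [0, -0.011, 0]}
    - {"travel": [-0.264, -0.001, 0.208], "twist": [0, -0.011, 0]}

```text
clock: 16.65
tcp_pos: [419.9, 331.8, 83.5]
eef_rot: [0.913, 0.046, -0.405, 0.02]
contact_force: [0.2, -0.4, -2.0]
width: 45.9
grasp_force: 12.0
```

```bash
python3 - <<'E'
from c import *
st();c=cam("wrist")
g=grab_frame("wrist")[...,::-1].copy()
for x in(-100,-50,0,50,100):
  P=w2p("",[bay(x,106,0),bay(x,186,0)],c).round().astype(int);cv2.line(g,tuple(P[0]),tuple(P[1]),(0,255,0) if x else (0,0,255),1)
cv2.imwrite("pics/s6.png",g[0:330,120:515])
route([(*tm(-60,29,-50),6)])
E
```

```text
t 16.65 tcp [419.9 331.8  83.5] err [ 0.2  0.2 -0.1] rot 0.1 F [ 0.2 -0.4 -2. ] w 45.9 g 11.99893120676279 j [0.35 0.65 1.4  0.2  1.91 1.8 ]
1 n=6 RAMP5 {"travel": [-0.222, 0.0, 0.18], "twist": [0.0, -0.012, 0.0]}
```

View pics/s6.png

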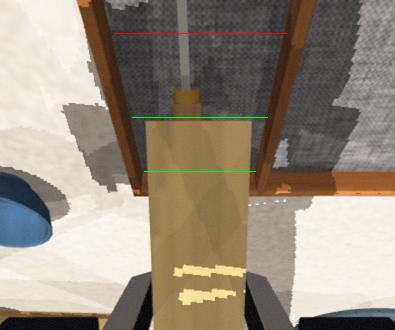

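```bash
python3 - <<'E'
from c import *
p,r=tm(-30,27,-48);import json
# restore commanded pose of before the unused plan
P,Q=getcmd();d=(np.array([-.222,0,.18])*100,R.from_rotvec(np.array([0,-.012,0])*np.pi))
r0=Q*d[1].inv();p0=P-r0.apply(d[0]);json.dump([p0.tolist(),r0.as_quat().tolist()],open("cmd.json","w"));st()
route([(*tm(-45,38,-52),6),(*tm(-55,70,-55),10),(*tm(-65,150,-50),30)])
E
```

```text
t 16.7 tcp [419.9 331.8  83.5] err [ 0.3  0.2 -0.1] rot 0.11 F [-0.3  0.9 -2. ] w 46.2 g 11.99887515977025 j [0.35 0.65 1.4  0.2  1.91 1.8 ]
1 n=5 RAMP4 {"travel": [-0.193, 0.0, -0.022], "twist": [0.0, -0.023, 0.0]}
2 n=5 RAMP4 {"travel": [-0.323, 0.0, -0.163], "twist": [0.0, -0.016, 0.0]}
3 n=4 RAMP3 {"travel": [-0.692, 0.0, -0.304], "twist": [0.0, 0.027, 0.0]}
```

>>> play_rows:
  targets:
    - {"travel": [-0.05, 0, -0.005], "twist": [0, -0.006, 0]}
    - {"travel": [-0.1, 0, -0.011], "twist": [0, -0.012, 0]}
    - {"travel": [-0.15, 0, -0.017], "twist": [0, -0.018, 0]}
    - {"travel": [-0.193, 0, -0.022], "twist": [0, -0.023, 0]}
    - {"travel": [-0.193, 0, -0.022], "twist": [0, -0.023, 0]}
    - {"travel": [-0.193, 0, -0.022], "twist": [0, -0.023, 0]}

```text
clock: 17.45
tcp_pos: [408.5, 330.7, 99.2]
eef_rot: [0.898, 0.045, -0.438, 0.021]
contact_force: [-0.3, -0.1, -2.3]
width: 46.1
grasp_force: 12.0
```

>>> play_rows:
  targets:
    - {"travel": [-0.08, 0, -0.04], "twist": [0, -0.004, 0]}
    - {"travel": [-0.16, 0, -0.08], "twist": [0, -0.008, 0]}
    - {"travel": [-0.24, 0, -0.12], "twist": [0, -0.012, 0]}
    - {"travel": [-0.323, 0, -0.163], "twist": [0, -0.016, 0]}
    - {"travel": [-0.323, 0, -0.163], "twist": [0, -0.016, 0]}
    - {"travel": [-0.323, 0, -0.163], "twist": [0, -0.016, 0]}

```text
clock: 18.2
tcp_pos: [401.4, 329.9, 134.6]
eef_rot: [0.886, 0.044, -0.46, 0.022]
contact_force: [-0.8, 0.1, -1.9]
width: 46.0
grasp_force: 12.0
```

```bash
python3 - <<'E'
from c import *
st();c=cam("wrist")
g=grab_frame("wrist")[...,::-1].copy()
for x in(-100,-50,0,50,100):
  P=w2p("",[bay(x,106,0),bay(x,186,0)],c).round().astype(int);cv2.line(g,tuple(P[0]),tuple(P[1]),(0,255,0) if x else (0,0,255),1)
cv2.imwrite("pics/s7.png",g[0:330,120:515])
E
```

```text
t 18.2 tcp [401.4 329.9 134.6] err [ 14.8   1.5 -74.4] rot 4.82 F [-0.8  0.1 -1.9] w 46.0 g 11.998750045895576 j [0.35 0.63 1.39 0.23 2.06 1.82]
```

View pics/s7.png

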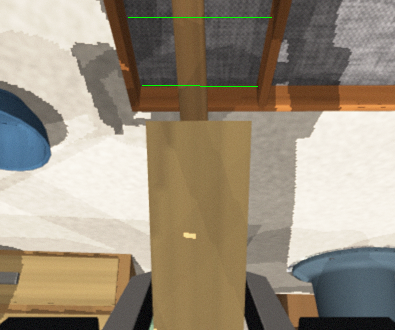

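```bash
python3 - <<'E'
from c import *
f=grab_frame("scene")[...,::-1];cv2.imwrite("pics/s8.png",cv2.resize(f[160:270,380:490],None,fx=5,fy=5))
print((w2p("scene",[bay(x,146,0) for x in(-50,0,50)])-[380,160])*5)
E
```

```text
[[219.10980864 258.92476275]
 [271.08731781 325.47102537]
 [325.27427458 394.84602071]]
```

View pics/s8.png

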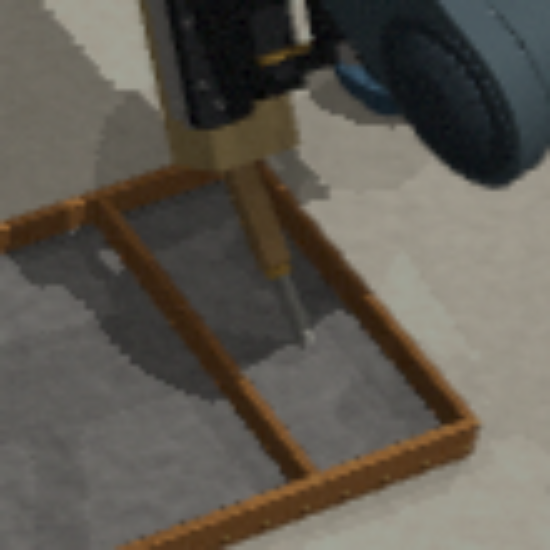

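>>> play_rows:
  targets:
    - {"travel": [-0.17, 0, -0.08], "twist": [0, 0.006, 0]}
    - {"travel": [-0.34, 0, -0.15], "twist": [0, 0.013, 0]}
    - {"travel": [-0.52, 0, -0.23], "twist": [0, 0.02, 0]}
    - {"travel": [-0.692, 0, -0.304], "twist": [0, 0.027, 0]}
    - {"travel": [-0.692, 0, -0.304], "twist": [0, 0.027, 0]}
    - {"travel": [-0.692, 0, -0.304], "twist": [0, 0.027, 0]}

```text
clock: 19.05
tcp_pos: [386.5, 328.2, 207.9]
eef_rot: [0.905, 0.045, -0.423, 0.021]
contact_force: [-0.3, 0.8, -1.4]
width: 46.3
grasp_force: 12.0
```

```bash
python3 - <<'E'
from c import *
st()
f=grab_frame("scene")[...,::-1];g=grab_frame("wrist")[...,::-1]
cv2.imwrite("pics/s9.png",np.hstack([cv2.resize(f[160:270,380:490],(395,395)),cv2.resize(g[0:395,120:515],(395,395))]))
print((w2p("scene",[bay(x,146,0) for x in(-50,0,50)])-[380,160])*395/110)
E
```

```text
t 19.05 tcp [386.5 328.2 207.9] err [-0.2 -0.2 -1.1] rot 0.06 F [-0.3  0.8 -1.4] w 46.3 g 11.998688858002424 j [0.36 0.46 1.44 0.23 2.09 1.85]
[[157.36068075 185.95505688]
 [194.68998279 233.74737277]
 [233.60606993 283.57123306]]
```

View pics/s9.png

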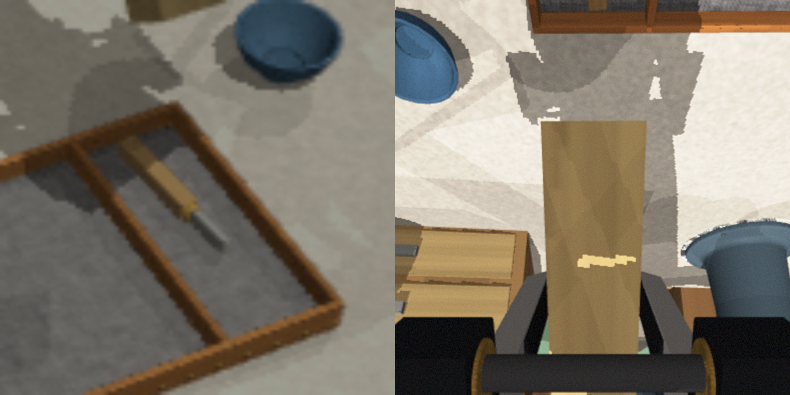

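```bash
python3 - <<'E'
from c import *
p,r=getcmd();M=r.as_matrix();z=M[:,2];ctr=p-18.8*z
t=np.radians(-50);a=np.array([np.cos(TR[2])*np.cos(t),np.sin(TR[2])*np.cos(t),np.sin(t)]);l=M[:,1]
print((w2p("wrist",[ctr+85*a-23*z+23*s*l for s in(1,-1)])).round(1),"a.z",a@z)
g=json.load(open("grip_cmd.json"));gp,gr=np.array(g[0]),R.from_quat(g[1]);n=-zt
route([tp([430,250,300],.05,-10),tp([470,-60,300],0,15),tp([430,-330,270],TP,25),(gp+50*n,gr),(gp+10*n,gr,20),(gp+.5*n,gr,4)])
E
```

```text
[[371.2 122. ]
 [266.1 121.9]] a.z -0.001379485701744565
1 n=6 {"travel": [-0.35, 0.822, -0.711], "twist": [0.008, 0.223, 0.014]}
2 n=3 {"travel": [0.08, 0.78, -0.015], "twist": [0.0, 0.035, 0.004]}
3 n=3 {"travel": [0.092, 0.778, -0.005], "twist": [0.0, 0.034, 0.004]}
4 n=3 {"travel": [0.101, 0.777, 0.005], "twist": [0.0, 0.035, 0.004]}
5 n=3 {"travel": [0.109, 0.776, 0.017], "twist": [-0.001, 0.034, 0.004]}
6 n=3 {"travel": [-0.143, 0.901, 0.063], "twist": [-0.001, 0.019, 0.003]}
7 n=3 {"travel": [-0.139, 0.902, 0.057], "twist": [-0.001, 0.018, 0.004]}
8 n=3 {"travel": [-0.13, 0.904, 0.052], "twist": [-0.001, 0.019, 0.003]}
9 n=3 {"travel": [-0.276, 0.15, 0.629], "twist": [0.0, 0.028, 0.0]}
10 n=3 {"travel": [-0.33, 0.15, 0.603], "twist": [0.0, 0.028, 0.0]}
11 n=4 RAMP3 {"travel": [-0.001, 0.001, 0.4], "twist": [0.0, 0.0, 0.0]}
12 n=4 RAMP3 {"travel": [0.0, 0.0, 0.095], "twist": [0.0, 0.0, 0.0]}
```

>>> play_rows:
  targets:
    - {"travel": [-0.06, 0.15, -0.13], "twist": [0.001, 0.04, 0.002]}
    - {"travel": [-0.13, 0.31, -0.27], "twist": [0.003, 0.085, 0.005]}
    - {"travel": [-0.21, 0.48, -0.42], "twist": [0.005, 0.13, 0.008]}
    - {"travel": [-0.28, 0.65, -0.57], "twist": [0.006, 0.178, 0.011]}
    - {"travel": [-0.35, 0.822, -0.711], "twist": [0.008, 0.223, 0.014]}
    - {"travel": [-0.35, 0.822, -0.711], "twist": [0.008, 0.223, 0.014]}
    - {"travel": [-0.35, 0.822, -0.711], "twist": [0.008, 0.223, 0.014]}

```text
clock: 20.02
tcp_pos: [426.2, 249.7, 279.7]
eef_rot: [0.996, 0.025, -0.088, 0.002]
contact_force: [0.3, 1.2, -2.5]
width: 46.1
grasp_force: 12.0
```

>>> play_rows:
  targets:
    - {"travel": [0.04, 0.39, -0.008], "twist": [0, 0.017, 0.002]}
    - {"travel": [0.08, 0.78, -0.015], "twist": [0, 0.035, 0.004]}
    - {"travel": [0.08, 0.78, -0.015], "twist": [0, 0.035, 0.004]}

```text
clock: 20.4
tcp_pos: [438.4, 171.1, 279.5]
eef_rot: [0.999, 0.017, -0.033, 0.001]
contact_force: [-0.0, 0.3, -1.6]
width: 45.6
grasp_force: 12.0
```

>>> play_rows:
  targets:
    - {"travel": [0.046, 0.39, -0.003], "twist": [0, 0.017, 0.002]}
    - {"travel": [0.092, 0.778, -0.005], "twist": [0, 0.034, 0.004]}

```text
clock: 20.65
tcp_pos: [450.9, 95.0, 279.6]
eef_rot: [1.0, 0.013, 0.021, -0.001]
contact_force: [0.4, 0.2, -1.1]
width: 45.7
grasp_force: 12.0
```

>>> play_rows:
  targets:
    - {"travel": [0.05, 0.39, 0.002], "twist": [0, 0.017, 0.002]}
    - {"travel": [0.101, 0.777, 0.005], "twist": [0, 0.035, 0.004]}

```text
clock: 20.9
tcp_pos: [463.1, 17.2, 279.8]
eef_rot: [0.997, 0.007, 0.076, -0.002]
contact_force: [0.3, -0.8, -2.2]
width: 45.8
grasp_force: 12.0
```

>>> play_rows:
  targets:
    - {"travel": [0.055, 0.39, 0.008], "twist": [0, 0.017, 0.002]}
    - {"travel": [0.109, 0.776, 0.017], "twist": [-0.001, 0.034, 0.004]}

```text
clock: 21.15
tcp_pos: [475.1, -60.3, 279.7]
eef_rot: [0.992, 0.0, 0.129, -0.001]
contact_force: [0.8, 0.2, -1.1]
width: 46.0
grasp_force: 12.0
```

>>> play_rows:
  targets:
    - {"travel": [-0.07, 0.45, 0.03], "twist": [0, 0.009, 0.001]}
    - {"travel": [-0.143, 0.901, 0.063], "twist": [-0.001, 0.019, 0.003]}

```text
clock: 21.4
tcp_pos: [462.7, -150.6, 269.9]
eef_rot: [0.987, -0.005, 0.159, -0.001]
contact_force: [-0.3, -0.4, -0.8]
width: 45.6
grasp_force: 12.0
```

>>> play_rows:
  targets:
    - {"travel": [-0.07, 0.45, 0.03], "twist": [0, 0.009, 0.002]}
    - {"travel": [-0.139, 0.902, 0.057], "twist": [-0.001, 0.018, 0.004]}

```text
clock: 21.65
tcp_pos: [450.4, -240.9, 260.0]
eef_rot: [0.982, -0.012, 0.187, -0.0]
contact_force: [0.1, 0.1, -1.4]
width: 46.1
grasp_force: 12.0
```

>>> play_rows:
  targets:
    - {"travel": [-0.065, 0.45, 0.026], "twist": [0, 0.009, 0.001]}
    - {"travel": [-0.13, 0.904, 0.052], "twist": [-0.001, 0.019, 0.003]}
    - {"travel": [-0.13, 0.904, 0.052], "twist": [-0.001, 0.019, 0.003]}

```text
clock: 22.02
tcp_pos: [437.3, -331.7, 249.1]
eef_rot: [0.976, -0.019, 0.215, -0.0]
contact_force: [0.6, 0.5, -1.1]
width: 45.7
grasp_force: 12.0
```

>>> play_rows:
  targets:
    - {"travel": [-0.138, 0.075, 0.31], "twist": [0, 0.014, 0]}
    - {"travel": [-0.276, 0.15, 0.629], "twist": [0, 0.028, 0]}
    - {"travel": [-0.276, 0.15, 0.629], "twist": [0, 0.028, 0]}

```text
clock: 22.4
tcp_pos: [438.4, -342.0, 178.8]
eef_rot: [0.966, -0.017, 0.257, -0.001]
contact_force: [-0.5, 0.3, -1.0]
width: 46.0
grasp_force: 12.0
```

>>> play_rows:
  targets:
    - {"travel": [-0.165, 0.075, 0.3], "twist": [0, 0.014, 0]}
    - {"travel": [-0.33, 0.15, 0.603], "twist": [0, 0.028, 0]}
    - {"travel": [-0.33, 0.15, 0.603], "twist": [0, 0.028, 0]}
    - {"travel": [-0.33, 0.15, 0.603], "twist": [0, 0.028, 0]}
    - {"travel": [-0.33, 0.15, 0.603], "twist": [0, 0.028, 0]}

```text
clock: 23.02
tcp_pos: [441.5, -361.2, 117.1]
eef_rot: [0.953, -0.015, 0.302, 0.006]
contact_force: [0.1, 0.2, -0.6]
width: 46.0
grasp_force: 12.0
```

```bash
python3 - <<'E'
from c import *
s=sense();g=json.load(open("grip_cmd.json"));gp,gr=np.array(g[0]),R.from_quat(g[1])
print(s["tcp_pos"]-(gp-50*zt),(gr.inv()*R.from_quat(s["eef_rot"])).as_rotvec(degrees=True),s["contact_force"],s["width"])
E
```

```text
[ 1.33296272 -0.86310277  1.5380838 ] [ 0.02630337  0.15701396 -0.17212271] [ 0.14947384  0.18273496 -0.59821649] 45.96760570760933
```

```bash
python3 - <<'E'
from c import *
s=sense();r=R.from_quat(s["eef_rot"]);gm=np.array([469.0,-361.3,73.4])
O2=R.from_quat(json.load(open("grip_cmd.json"))[1])
print((r.inv().apply(gm+10*(-zt)-s["tcp_pos"])/100).round(4),((r.inv()*O2).as_rotvec()/np.pi).round(4))
E
```

```text
[-0.0267 -0.0087  0.4156] [-0.0001 -0.0009  0.001 ]
```

>>> play_rows:
  targets:
    - {"travel": [-0.01, -0.004, 0.15], "twist": [0, 0, 0]}
    - {"travel": [-0.02, -0.008, 0.3], "twist": [0, 0, 0]}
    - {"travel": [-0.02, -0.008, 0.4], "twist": [0, -0.001, 0.001]}
    - {"travel": [-0.02, -0.008, 0.415], "twist": [0, -0.001, 0.001]}
    - {"travel": [-0.02, -0.008, 0.415], "twist": [0, -0.001, 0.001]}
    - {"travel": [-0.02, -0.008, 0.415], "twist": [0, -0.001, 0.001]}

```text
clock: 23.78
tcp_pos: [464.2, -360.9, 80.7]
eef_rot: [0.953, -0.018, 0.302, 0.004]
contact_force: [6.0, 0.4, 5.3]
width: 46.1
grasp_force: 12.0
```

>>> play_rows:
  targets:
    - {"travel": [0, 0, 0.03], "twist": [0, 0, 0]}
    - {"travel": [0, 0, 0.06], "twist": [0, 0, 0]}
    - {"travel": [0, 0, 0.09], "twist": [0, 0, 0]}
    - {"travel": [0, 0, 0.095], "twist": [0, 0, 0]}
    - {"travel": [0, 0, 0.095], "twist": [0, 0, 0]}
    - {"travel": [0, 0, 0.095], "twist": [0, 0, 0]}

```text
clock: 24.52
tcp_pos: [467.4, -360.1, 70.6]
eef_rot: [0.954, -0.018, 0.299, 0.003]
contact_force: [-4.9, -0.6, 2.8]
width: 45.7
grasp_force: 12.0
```

```bash
python3 - <<'E'
from c import *
s=sense();r=R.from_quat(s["eef_rot"]);gm=np.array([469.0,-361.3,73.4])
print((r.inv().apply(gm-s["tcp_pos"])).round(2),r.inv().apply(s["contact_force"]).round(2),s["contact_force"],s["ft_torque"])
E
```

```text
[ 2.98  1.14 -1.34] [-2.4   0.73 -5.12] [-4.92397789 -0.5645636   2.82950638] [-0.1118691   0.93634329 -0.16852271]
```

>>> play_rows:
  targets:
    - {"travel": [0.01, 0, -0.005], "twist": [0, 0, 0]}
    - {"travel": [0.02, 0, -0.01], "twist": [0, 0, 0]}
    - {"travel": [0.02, 0, -0.01], "twist": [0, 0, 0]}
    - {"travel": [0.02, 0, -0.01], "twist": [0, 0, 0]}

```text
clock: 25.02
tcp_pos: [469.1, -360.0, 73.3]
eef_rot: [0.954, -0.018, 0.3, 0.003]
contact_force: [0.1, -0.7, -1.6]
width: 46.0
grasp_force: 12.0
```

```bash
python3 - <<'E'
from c import *
s=sense();r=R.from_quat(s["eef_rot"]);gm=np.array([469.0,-361.3,73.4])
print((r.inv().apply(gm-s["tcp_pos"])).round(2),r.inv().apply(s["contact_force"]).round(2))
l=np.array([-np.sin(TP),np.cos(TP),0])
c=cam("wrist");g=grab_frame("wrist")[...,::-1].copy()
for P,col in(((TC,)+(at,),(0,255,0)),):
  X=[P[0]+85*at-23*zt+23*k*l for k in(1,-1)]+[P[0]-5*at-23*zt+23*k*l for k in(-1,1)]
  q=w2p("",X,c);print(q.round(1));cv2.polylines(g,[q.round().astype(int)],True,col,1)
cv2.imwrite("pics/w10.png",g)
# numeric: vertical intensity profile around predicted mouth edge
G=cv2.imread("pics/w10.png")
I=grab_frame("wrist")[...,::-1].astype(int);u=int(q[:2,0].mean());v=int(q[0,1])
for d in range(-14,12,2):print(v+d,I[v+d,u-30:u+30].mean(0).round(0).astype(int).tolist())
E
```

```text
[ 0.06  1.26 -0.15] [-0.79  0.68  1.43]
[[268.7 120.6]
 [373.7 120.1]
 [367.3 309.3]
 [275.7 309.5]]
106 [184, 199, 198]
108 [182, 198, 198]
110 [182, 197, 199]
112 [161, 180, 187]
114 [75, 122, 149]
116 [75, 120, 147]
118 [77, 123, 150]
120 [78, 124, 151]
122 [78, 124, 151]
124 [78, 124, 150]
126 [78, 123, 150]
128 [78, 123, 150]
130 [79, 125, 152]
```

>>> play_rows:
  targets:
    - {"travel": [-0.005, -0.006, 0.004], "twist": [0, 0, 0]}
    - {"travel": [-0.015, -0.012, 0.004], "twist": [0, 0, 0]}
    - {"travel": [-0.025, -0.012, 0.004], "twist": [0, 0, 0]}
    - {"travel": [-0.025, -0.012, 0.004], "twist": [0, 0, 0]}
    - {"travel": [-0.025, -0.012, 0.004], "twist": [0, 0, 0]}

```text
clock: 25.75
tcp_pos: [467.3, -359.1, 71.7]
eef_rot: [0.954, -0.018, 0.3, 0.004]
contact_force: [0.4, -0.2, -2.0]
width: 46.2
grasp_force: 12.0
```

```bash
cat > chk.py <<'E'
from c import *
s=sense();r=R.from_quat(s["eef_rot"]);gm=np.array([469.0,-361.3,73.4])
print("to gm",(r.inv().apply(gm-s["tcp_pos"])).round(2),"Ftool",r.inv().apply(s["contact_force"]).round(2),"T",r.inv().apply(s["ft_torque"]).round(2))
l=np.array([-np.sin(TP),np.cos(TP),0]);c=cam("wrist");I=grab_frame("wrist").astype(float)
def edges(prof):return np.abs(np.diff(prof))
q=w2p("",[TC+85*at-23*zt+23*k*l for k in(1,-1)]+[TC+20*at-23*zt+23*k*l for k in(1,-1)],c)
for k in(.25,.5,.75):
    u=int(q[0,0]+k*(q[1,0]-q[0,0]));v=int(round(q[0,1]));p=I[v-30:v+30,u-4:u+5,2].mean(1)
    print("mouth edge row",v-30+.5+np.argmax(edges(p)),"pred",q[0,1].round(1))
for i in(2,3):
    u,v=q[i].round().astype(int);p=I[v-3:v+4,u-20:u+21,2].mean(0);print("side col",u-20+.5+np.argmax(edges(p)),"pred",q[i,0].round(1))
d=w2p("",[TC+95*at-23*zt,TC+85*at-28*zt],c)-w2p("",[TC+85*at-23*zt]*2,c);print("px per 10mm up-slope / 5mm up-normal",d.round(1).tolist())
E
python3 chk.py
```

```text
to gm [ 2.44  2.13 -0.33] Ftool [-0.78  0.23  1.86] T [-0.03 -0.5  -0.02]
mouth edge row 112.5 pred 114.8
mouth edge row 112.5 pred 114.8
mouth edge row 112.5 pred 114.8
side col 266.5 pred 275.6
side col 376.5 pred 371.0
px per 10mm up-slope / 5mm up-normal [[-0.0, -24.7], [0.1, -1.2]]
```

>>> play_rows:
  targets:
    - {"travel": [-0.003, 0.01, 0.002], "twist": [0, 0, 0]}
    - {"travel": [-0.006, 0.02, 0.004], "twist": [0, 0, 0]}
    - {"travel": [-0.009, 0.021, 0.006], "twist": [0, 0, 0]}
    - {"travel": [-0.009, 0.021, 0.006], "twist": [0, 0, 0]}
    - {"travel": [-0.009, 0.021, 0.006], "twist": [0, 0, 0]}

```text
clock: 26.42
tcp_pos: [466.8, -361.1, 70.6]
eef_rot: [0.954, -0.018, 0.3, 0.003]
contact_force: [0.5, 0.5, -1.0]
width: 46.2
grasp_force: 12.0
```

```bash
python3 chk.py
```

```text
to gm [ 3.39  0.13 -0.99] Ftool [-0.12 -0.49  1.1 ] T [-0.02 -0.57  0.02]
mouth edge row 112.5 pred 112.4
mouth edge row 112.5 pred 112.4
mouth edge row 112.5 pred 112.4
side col 263.5 pred 271.1
side col 374.5 pred 367.0
px per 10mm up-slope / 5mm up-normal [[-0.1, -24.9], [-0.0, -1.3]]
```

```bash
cat > cmp.py <<'E'
from c import *
A=cv2.imread("pics/scene0.png");
def up(I):return cv2.resize(I,None,fx=8,fy=8,interpolation=cv2.INTER_CUBIC)
def run(tag):
  B=grab_frame("scene")[...,::-1].copy()
  for nm,(x,y,w,h) in dict(mouth=(115,248,34,32),plate=(130,285,36,24)).items():
    t=up(A[y:y+h,x:x+w]);S=up(B[y-6:y+h+6,x-6:x+w+6]);r=cv2.matchTemplate(S,t,cv2.TM_CCOEFF_NORMED);_,m,_,l=cv2.minMaxLoc(r)
    print(tag,nm,"shift px",(l[0]-48)/8,(l[1]-48)/8,round(m,3))
  m0=w2p("scene",TC+85*at)
  print("px per 5mm: upslope",(w2p("scene",TC+90*at)-m0).round(2),"normal",(w2p("scene",TC+85*at-5*zt)-m0).round(2),"left",(w2p("scene",TC+85*at+[0,5,0])-m0).round(2))
run("now")
E
python3 cmp.py
```

```text
now mouth shift px -0.25 0.0 0.961
now plate shift px 0.0 0.0 0.981
px per 5mm: upslope [[-0.19  0.61]] normal [[-0.59 -2.33]] left [[ 2.5 -0.6]]
```

>>> play_rows:
  targets:
    - {"travel": [0, 0, 0], "twist": [0, 0, 0]}
    - {"travel": [0, 0, 0], "twist": [0, 0, 0]}
    - {"travel": [0, 0, 0], "twist": [0, 0, 0]}
    - {"travel": [0, 0, 0], "twist": [0, 0, 0]}
  fingers: 0.15

```text
clock: 27.02
tcp_pos: [466.9, -361.2, 70.8]
eef_rot: [0.954, -0.018, 0.3, 0.004]
contact_force: [-0.1, -0.7, 0.2]
width: 79.0
grasp_force: 0.0
```

```bash
python3 cmp.py; python3 chk.py | head -1; python3 - <<'E'
from c import *
s=sense();json.dump([s["tcp_pos"].tolist(),s["eef_rot"].tolist()],open("cmd.json","w"))
r=R.from_quat(s["eef_rot"])
route([(s["tcp_pos"]-100*zt,r),([470,-250,300],ori(0,.2,True)),([440,-150,330],ori(.1,0,True))])
E
```

```text
now mouth shift px 0.0 0.125 0.945
now plate shift px 0.0 0.0 0.981
px per 5mm: upslope [[-0.19  0.61]] normal [[-0.59 -2.33]] left [[ 2.5 -0.6]]
to gm [ 3.3   0.03 -0.93] Ftool [ 0.26 -0.36  0.48] T [-0.06 -0.34  0.06]
1 n=3 {"travel": [-0.001, -0.003, -1.0], "twist": [0.0, 0.0, 0.0]}
2 n=3 {"travel": [0.653, -0.559, -0.44], "twist": [0.002, -0.065, -0.006]}
3 n=3 {"travel": [0.56, -0.55, -0.561], "twist": [0.002, -0.065, -0.005]}
4 n=2 {"travel": [-0.117, -0.5, -0.176], "twist": [0.001, -0.032, -0.016]}
5 n=2 {"travel": [-0.108, -0.507, -0.164], "twist": [0.002, -0.032, -0.016]}
```

>>> play_rows:
  targets:
    - {"travel": [0, 0, -0.3], "twist": [0, 0, 0]}
    - {"travel": [-0.001, -0.003, -0.8], "twist": [0, 0, 0]}
    - {"travel": [-0.001, -0.003, -1], "twist": [0, 0, 0]}
    - {"travel": [-0.001, -0.003, -1], "twist": [0, 0, 0]}
  fingers: 0

```text
clock: 27.62
tcp_pos: [409.4, -360.3, 154.2]
eef_rot: [0.954, -0.018, 0.301, 0.005]
contact_force: [-0.1, -0.6, 0.9]
width: 94.3
grasp_force: 0.0
```

>>> play_rows:
  targets:
    - {"travel": [0.32, -0.28, -0.22], "twist": [0.001, -0.033, -0.003]}
    - {"travel": [0.653, -0.559, -0.44], "twist": [0.002, -0.065, -0.006]}
    - {"travel": [0.653, -0.559, -0.44], "twist": [0.002, -0.065, -0.006]}

```text
clock: 28.0
tcp_pos: [443.2, -304.0, 230.0]
eef_rot: [0.979, -0.005, 0.203, 0.004]
contact_force: [0.3, -0.6, 0.3]
width: 93.9
grasp_force: 0.0
```

>>> play_rows:
  targets:
    - {"travel": [0.28, -0.28, -0.28], "twist": [0.001, -0.033, -0.003]}
    - {"travel": [0.56, -0.55, -0.561], "twist": [0.002, -0.065, -0.005]}
    - {"travel": [0.56, -0.55, -0.561], "twist": [0.002, -0.065, -0.005]}

```text
clock: 28.38
tcp_pos: [472.6, -249.3, 301.5]
eef_rot: [0.995, 0.003, 0.102, -0.0]
contact_force: [-0.7, -0.9, -0.3]
width: 94.1
grasp_force: 0.0
```

>>> play_rows:
  targets:
    - {"travel": [-0.117, -0.5, -0.176], "twist": [0.001, -0.032, -0.016]}
    - {"travel": [-0.117, -0.5, -0.176], "twist": [0.001, -0.032, -0.016]}

```text
clock: 28.62
tcp_pos: [455.0, -198.7, 313.3]
eef_rot: [0.998, 0.027, 0.05, -0.001]
contact_force: [-0.3, -0.5, -0.6]
width: 93.7
grasp_force: 0.0
```

>>> play_rows:
  targets:
    - {"travel": [-0.108, -0.507, -0.164], "twist": [0.002, -0.032, -0.016]}
    - {"travel": [-0.108, -0.507, -0.164], "twist": [0.002, -0.032, -0.016]}
    - {"travel": [-0.108, -0.507, -0.164], "twist": [0.002, -0.032, -0.016]}
    - {"travel": [-0.108, -0.507, -0.164], "twist": [0.002, -0.032, -0.016]}

```text
clock: 29.12
tcp_pos: [439.5, -151.1, 328.5]
eef_rot: [0.999, 0.049, -0.001, -0.001]
contact_force: [-0.5, 0.7, 0.3]
width: 93.7
grasp_force: 0.0
```

```bash
cat > stones.py <<'E'
from c import *
from scipy.optimize import minimize
def cub(P,c,z0=0):
    cc,ss=np.cos(P[2]),np.sin(P[2])
    X=[[P[0]+cc*x-ss*y,P[1]+ss*x+cc*y,z] for x in(-32,32) for y in(-15,15) for z in(z0,z0+30)]
    return cv2.convexHull(w2p("",X,c).astype(np.float32))
def find(save=None,z0=0,zone=None):
    c=cam("wrist");I=grab_frame("wrist")[...,::-1].copy()
    hsv=cv2.cvtColor(I,cv2.COLOR_BGR2HSV)
    p=I.astype(int)
    m=((p[...,2]<125)&(p[...,2]-p[...,0]>14)&(p[...,2]-p[...,0]<75)&(hsv[...,0]<12)).astype(np.uint8)
    m=cv2.morphologyEx(m,cv2.MORPH_OPEN,np.ones((3,3),np.uint8));n,l,s_,ce=cv2.connectedComponentsWithStats(m);out=[]
    for i in range(1,n):
        if not 300<s_[i,4]<9000:continue
        w=p2w("",ce[i],z0+20,c)[0]
        if abs(w[1])>900 or not 250<w[0]<900 or (zone and not zone(w)):continue
        h=cv2.convexHull(np.argwhere(l==i)[:,::-1].astype(np.int32));M=np.zeros((480,640),np.uint8);cv2.fillConvexPoly(M,h,1)
        def cost(P):
            Q=np.zeros((480,640),np.uint8);cv2.fillConvexPoly(Q,np.round(cub(P,c,z0)*16).astype(np.int32),1,shift=4);return 1-(Q&M).sum()/max(1,(Q|M).sum())
        b=min((minimize(cost,[w[0],w[1],t],method="Nelder-Mead",options=dict(initial_simplex=[[w[0],w[1],t],[w[0]+12,w[1],t],[w[0],w[1]+12,t],[w[0],w[1],t+.3]])) for t in(-1.2,-.8,-.4,0,.4,.8,1.2,1.57)),key=lambda r:r.fun)
        if b.fun<.3:
            out.append(b.x);print("stone",b.x.round(2),"1-IoU",round(b.fun,3),"px",ce[i].round(0))
            cv2.polylines(I,[cub(b.x,c,z0).round().astype(int)],True,(0,255,0),1)
    if save:cv2.imwrite(save,I)
    return out
if __name__=="__main__":
    st();find("pics/st1.png")
    c=cam("scene")
E
python3 stones.py
```

```text
t 29.125 tcp [ 439.5 -151.1  328.5] err [-0.5 -1.1 -1.6] rot 0.17 F [-0.5  0.7  0.3] w 93.7 g 0.0 j [-0.58 -0.29  1.82  0.    1.61  0.9 ]
```

```bash
python3 - <<'E'
from c import *
c=cam("wrist");I=grab_frame("wrist")[...,::-1].copy();cv2.imwrite("pics/st1raw.png",I);np.savez("st1c.npz",K=c[0],R=c[1],t=c[2])
H=cv2.cvtColor(I,cv2.COLOR_BGR2HSV)
for s in([646,-79],[568,-153],[413,-137]):
    q=w2p("",[*s,30],c)[0].round().astype(int);print(q,end=" ")
    if 0<q[1]<480:print(I[q[1]-8:q[1]+9:4,q[0]-8:q[0]+9:8].reshape(-1,3)[::3].tolist(),H[q[1],q[0]],I[q[1],q[0]])
E
```

```text
[280  40] [[53, 72, 110], [56, 77, 113], [55, 75, 107], [54, 75, 112], [57, 72, 111]] [ 10 126 111] [ 56  74 111]
[330 109] [[55, 76, 109], [54, 70, 109], [14, 20, 31], [96, 109, 116], [95, 108, 113]] [17 48 96] [78 88 96]
[308 220] [[49, 65, 97], [44, 61, 101], [51, 68, 103], [44, 62, 95], [41, 59, 89]] [ 10 135 100] [ 47  65 100]
```

View pics/st1raw.png

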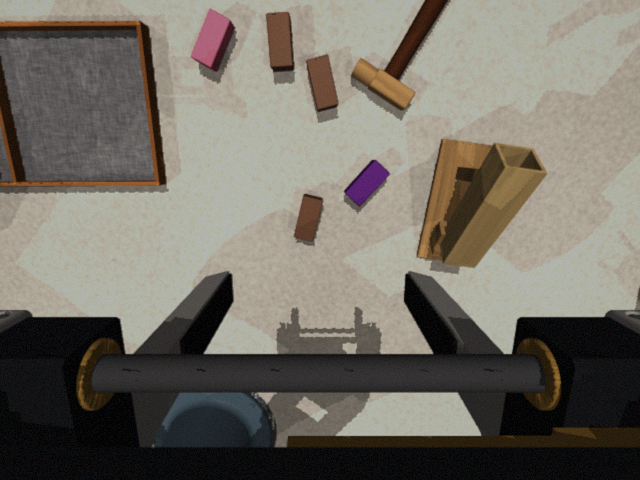

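```bash
python3 - <<'E'
s=open("stones.py").read()
a=s.index("    m=((p");b=s.index("    m=cv2.morph")
s=s[:a]+"    m=((p[...,2]<135)&(p[...,2]>1.6*p[...,0])&(p[...,2]>1.2*p[...,1])&(p[...,2]>20)).astype(np.uint8)\n"+s[b:]
s=s.replace('if b.fun<.3:','print(ce[i].round(),s_[i,4],b.fun.round(2));\n        if b.fun<.3:')
open("stones.py","w").write(s)
E
python3 stones.py
```

```text
t 29.225 tcp [ 439.7 -150.9  329.1] err [-0.4 -0.9 -0.9] rot 0.13 F [-0.9 -0.4 -0.3] w 94.0 g 0.0 j [-0.58 -0.29  1.82  0.    1.61  0.9 ]
[414.  37.] 1503 0.4
[280.  41.] 1288 0.12
stone [ 6.4566e+02 -7.8480e+01  2.0000e-01] 1-IoU 0.116 px [280.  41.]
[122.  75.] 2675 0.83
[322.  83.] 1130 0.08
stone [ 6.0026e+02 -1.3875e+02  3.2000e-01] 1-IoU 0.082 px [322.  83.]
[ 10. 135.] 1272 0.54
[375.  89.] 315 0.74
[474. 216.] 4565 0.81
[515. 156.] 384 0.63
[308. 217.] 859 0.09
stone [ 4.1508e+02 -1.3692e+02 -1.6000e-01] 1-IoU 0.086 px [308. 217.]
```

```bash
cat >> c.py <<'E'
def resync():
    s=sense();json.dump([s["tcp_pos"].tolist(),s["eef_rot"].tolist()],open("cmd.json","w"))
def pick(x,y,w):
    O=ori(w,0,True);route([([x,y,120],O),([x,y,30],O,38),([x,y,5],O,14)])
def place(x,y,bx,by):
    O=ori(TR[2],0,True);q=bay(bx,by,0);S=ori(0.15,0,True);M=(np.array([x,y])+q[:2])/2
    s=sense();s0=R.from_quat(s["eef_rot"])
    print("lift+carry");route([([x,y,40],s0,20),([x,y,120],s0),([q[0],q[1],120],O),([q[0],q[1],35],O,35),([q[0],q[1],12.0],O,8)])
E
python3 - <<'E'
from c import *
resync();pick(645.9,-78.5,.21)
E
```

```text
1 n=3 {"travel": [0.708, -0.17, 0.698], "twist": [0.0, 0.0, -0.012]}
2 n=3 {"travel": [0.714, -0.144, 0.698], "twist": [0.0, 0.0, -0.011]}
3 n=3 {"travel": [0.718, -0.119, 0.698], "twist": [0.0, 0.0, -0.012]}
4 n=4 RAMP3 {"travel": [0.0, 0.001, 0.9], "twist": [0.0, 0.0, 0.0]}
5 n=3 RAMP2 {"travel": [0.0, 0.001, 0.25], "twist": [0.0, 0.0, 0.0]}
```

>>> play_rows:
  targets:
    - {"travel": [0.35, -0.085, 0.35], "twist": [0, 0, -0.006]}
    - {"travel": [0.708, -0.17, 0.698], "twist": [0, 0, -0.012]}
    - {"travel": [0.708, -0.17, 0.698], "twist": [0, 0, -0.012]}
  fingers: 0.42

```text
clock: 29.65
tcp_pos: [508.0, -124.8, 256.1]
eef_rot: [0.998, 0.07, -0.003, -0.002]
contact_force: [-1.1, 0.4, 0.0]
width: 67.5
grasp_force: 0.0
```

>>> play_rows:
  targets:
    - {"travel": [0.36, -0.07, 0.35], "twist": [0, 0, -0.005]}
    - {"travel": [0.714, -0.144, 0.698], "twist": [0, 0, -0.011]}
    - {"travel": [0.714, -0.144, 0.698], "twist": [0, 0, -0.011]}

```text
clock: 30.02
tcp_pos: [576.7, -101.2, 187.7]
eef_rot: [0.996, 0.087, -0.002, -0.001]
contact_force: [0.4, 0.8, -0.6]
width: 54.5
grasp_force: 0.0
```

>>> play_rows:
  targets:
    - {"travel": [0.36, -0.06, 0.35], "twist": [0, 0, -0.006]}
    - {"travel": [0.718, -0.119, 0.698], "twist": [0, 0, -0.012]}
    - {"travel": [0.718, -0.119, 0.698], "twist": [0, 0, -0.012]}
    - {"travel": [0.718, -0.119, 0.698], "twist": [0, 0, -0.012]}

```text
clock: 30.52
tcp_pos: [646.8, -78.7, 123.4]
eef_rot: [0.994, 0.105, 0.002, 0.0]
contact_force: [0.4, 0.0, 0.1]
width: 54.6
grasp_force: 0.0
```

```bash
python3 stones.py
```

```text
t 30.525 tcp [646.8 -78.7 123.4] err [  0.8  -0.2 118.4] rot 0.24 F [0.4 0.  0.1] w 54.6 g 0.0 j [-0.3   0.3   1.6   0.    1.24  1.07]
[143.  59.] 1472 0.54
[144.  37.] 907 0.18
stone [789.32  89.95   2.43] 1-IoU 0.182 px [144.  37.]
[556. 196.] 7163 0.66
[109. 235.] 2443 0.56
[318. 234.] 2376 0.08
stone [ 6.4511e+02 -7.8370e+01  1.9000e-01] 1-IoU 0.079 px [318. 234.]
[365. 287.] 1350 0.25
stone [ 5.9984e+02 -1.3925e+02  3.8000e-01] 1-IoU 0.246 px [365. 287.]
[187. 375.] 906 0.36
[450. 375.] 929 0.37
[401. 438.] 6184 0.82
```

>>> play_rows:
  targets:
    - {"travel": [-0.008, 0, 0.35], "twist": [0, 0, 0]}
    - {"travel": [-0.016, 0, 0.7], "twist": [0, 0, 0]}
    - {"travel": [-0.016, 0, 0.9], "twist": [0, 0, 0]}
    - {"travel": [-0.016, 0, 0.9], "twist": [0, 0, 0]}

```text
clock: 31.08
tcp_pos: [644.0, -78.1, 30.7]
eef_rot: [0.994, 0.105, -0.0, -0.001]
contact_force: [0.0, 0.1, -0.8]
width: 54.3
grasp_force: 0.0
```

>>> play_rows:
  targets:
    - {"travel": [0, 0, 0.12], "twist": [0, 0, 0]}
    - {"travel": [0, 0, 0.22], "twist": [0, 0, 0]}
    - {"travel": [0, 0, 0.26], "twist": [0, 0, 0]}
    - {"travel": [0, 0, 0.26], "twist": [0, 0, 0]}
    - {"travel": [0, 0, 0.26], "twist": [0, 0, 0]}

```text
clock: 31.7
tcp_pos: [645.0, -77.9, 5.0]
eef_rot: [0.994, 0.105, 0.0, -0.0]
contact_force: [0.7, 0.2, -0.4]
width: 54.3
grasp_force: 0.0
```

>>> play_rows:
  targets:
    - {"travel": [0, 0, 0], "twist": [0, 0, 0]}
    - {"travel": [0, 0, 0], "twist": [0, 0, 0]}
    - {"travel": [0, 0, 0], "twist": [0, 0, 0]}
    - {"travel": [0, 0, 0], "twist": [0, 0, 0]}
    - {"travel": [0, 0, 0], "twist": [0, 0, 0]}
  fingers: 0.75
  force: 10

```text
clock: 32.33
tcp_pos: [645.8, -79.0, 5.9]
eef_rot: [0.994, 0.105, 0.001, 0.001]
contact_force: [1.3, -4.6, 5.5]
width: 23.7
grasp_force: 3.3
```

```bash
python3 - <<'E'
from c import *
resync();st();s=sense();place(*s["tcp_pos"][:2],-50,-50)
E
```

```text
t 32.325 tcp [645.8 -79.    5.9] err [0. 0. 0.] rot 0.0 F [ 1.3 -4.6  5.5] w 23.7 g 3.258344773639692 j [-0.3   0.44  1.65 -0.    1.04  1.06]
lift+carry
1 n=3 RAMP2 {"travel": [0.001, 0.001, -0.341], "twist": [0.0, 0.0, 0.0]}
2 n=3 {"travel": [0.002, 0.001, -0.8], "twist": [0.0, 0.0, 0.0]}
3 n=3 {"travel": [-0.355, -0.828, -0.002], "twist": [0.0, 0.0, 0.012]}
4 n=3 {"travel": [-0.387, -0.814, -0.003], "twist": [0.0, -0.001, 0.012]}
5 n=3 {"travel": [-0.416, -0.799, -0.001], "twist": [0.001, 0.0, 0.012]}
6 n=4 RAMP3 {"travel": [0.0, 0.001, 0.85], "twist": [0.0, 0.0, 0.0]}
7 n=4 RAMP3 {"travel": [0.0, 0.0, 0.23], "twist": [0.0, 0.0, 0.0]}
```

>>> play_rows:
  targets:
    - {"travel": [0, 0, 0], "twist": [0, 0, 0]}
    - {"travel": [0, 0, 0], "twist": [0, 0, 0]}
    - {"travel": [0, 0, 0], "twist": [0, 0, 0]}
    - {"travel": [0, 0, 0], "twist": [0, 0, 0]}
  fingers: 0.4

```text
clock: 32.83
tcp_pos: [643.5, -77.2, 3.6]
eef_rot: [0.994, 0.105, -0.001, -0.001]
contact_force: [-0.7, 0.8, 0.2]
width: 56.3
grasp_force: 0.0
```

>>> play_rows:
  targets:
    - {"travel": [0, 0, -0.2], "twist": [0, 0, 0]}
    - {"travel": [0, 0, -0.5], "twist": [0, 0, 0]}
    - {"travel": [0, 0, -1], "twist": [0, 0, 0]}
    - {"travel": [0, 0, -1], "twist": [0, 0, 0]}
    - {"travel": [0, 0, -1], "twist": [0, 0, 0]}

```text
clock: 33.45
tcp_pos: [644.5, -77.8, 105.1]
eef_rot: [0.994, 0.105, 0.0, -0.0]
contact_force: [0.0, 0.0, 0.1]
width: 56.1
grasp_force: 0.0
```

```bash
python3 stones.py | grep -A1 stone;  python3 - <<'E'
from c import *
c=cam("wrist");P=sense()["tcp_pos"]
O=R.from_quat(sense()["eef_rot"]).as_matrix()
print("tcp px",w2p("",P,c).round(),"finger lines on desk",w2p("",[[*(P+O[:,1]*k)[:2],20] for k in(-28,28)],c).round())
I=cv2.imread("pics/st1.png");cv2.circle(I,tuple(w2p("",[P[0],P[1],30],c)[0].round().astype(int)),3,(255,0,0),-1);cv2.imwrite("pics/st2.png",I)
E
```

```text
stone [ 7.8876e+02  8.8740e+01 -5.6000e-01] 1-IoU 0.145 px [134.  33.]
[284. 100.] 394 0.87
--
stone [ 6.4547e+02 -7.8270e+01  2.0000e-01] 1-IoU 0.073 px [319. 236.]
[369. 294.] 1350 0.25
stone [ 6.0053e+02 -1.3863e+02  3.7000e-01] 1-IoU 0.254 px [369. 294.]
[429. 282.] 314 0.84
tcp px [[319. 272.]] finger lines on desk [[286. 239.]
 [352. 239.]]
```

View pics/st2.png

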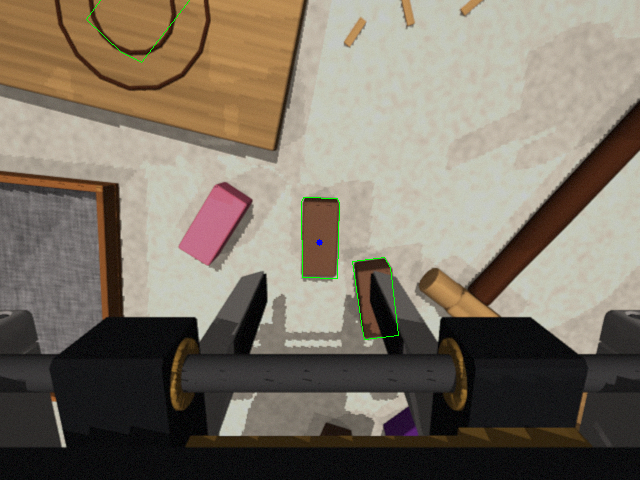

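>>> play_rows:
  targets:
    - {"travel": [0.005, 0.005, 0.4], "twist": [0, 0, 0]}
    - {"travel": [0.005, 0.005, 0.75], "twist": [0, 0, 0]}
    - {"travel": [0.005, 0.005, 0.9], "twist": [0, 0, 0]}
    - {"travel": [0.005, 0.005, 0.98], "twist": [0, 0, 0]}
    - {"travel": [0.005, 0.005, 0.98], "twist": [0, 0, 0]}
    - {"travel": [0.005, 0.005, 0.98], "twist": [0, 0, 0]}

```text
clock: 34.25
tcp_pos: [646.3, -78.4, 8.1]
eef_rot: [0.994, 0.105, 0.001, 0.0]
contact_force: [0.0, -0.8, 0.0]
width: 56.2
grasp_force: 0.0
```

>>> play_rows:
  targets:
    - {"travel": [0, 0, 0], "twist": [0, 0, 0]}
    - {"travel": [0, 0, 0], "twist": [0, 0, 0]}
    - {"travel": [0, 0, 0], "twist": [0, 0, 0]}
  fingers: 0.62
  force: 10

```text
clock: 34.62
tcp_pos: [645.4, -78.2, 7.0]
eef_rot: [0.994, 0.105, 0.0, -0.0]
contact_force: [0.4, -0.0, -0.1]
width: 36.2
grasp_force: 0.0
```

>>> play_rows:
  targets:
    - {"travel": [0, 0, 0], "twist": [0, 0, 0]}
    - {"travel": [0, 0, 0], "twist": [0, 0, 0]}
    - {"travel": [0, 0, 0], "twist": [0, 0, 0]}
  fingers: 0.7

```text
clock: 35.0
tcp_pos: [645.3, -78.1, 6.7]
eef_rot: [0.994, 0.105, 0.0, -0.0]
contact_force: [0.7, 0.1, -0.3]
width: 28.3
grasp_force: 0.0
```

>>> play_rows:
  targets:
    - {"travel": [0, 0, 0], "twist": [0, 0, 0]}
    - {"travel": [0, 0, 0], "twist": [0, 0, 0]}
    - {"travel": [0, 0, 0], "twist": [0, 0, 0]}
    - {"travel": [0, 0, 0], "twist": [0, 0, 0]}

```text
clock: 35.5
tcp_pos: [645.3, -78.2, 6.7]
eef_rot: [0.994, 0.105, 0.0, -0.0]
contact_force: [0.8, -0.2, -0.2]
width: 28.1
grasp_force: 0.0
```

```bash
python3 - <<'E'
from c import *
s=sense();c=cam("wrist");I=grab_frame("wrist")[...,::-1].astype(int)
P=s["tcp_pos"];print(P,s["width"],s["grasp_force"],"tcp px",w2p("",P,c).round(0),"tcp z30",w2p("",[P[0],P[1],30],c).round())
for v in range(170,330,7):
    print(v,"".join("B" if (p[2]>1.6*p[0] and 20<p[2]<140) else ("k" if p.sum()<150 else ("o" if p.sum()<330 else ".")) for p in I[v,250:390:3]))
E
```

```text
[645.26121776 -78.19237729   6.69714667] 28.12758028040088 0.0 tcp px [[319. 272.]] tcp z30 [[319. 286.]]
170 ...............................................
177 ...............................................
184 ...............................................
191 ...............................................
198 ...............................................
205 ...............................................
212 ...............................................
219 ................BBBBBBBBBoBoooo................
226 ...............BBBBBBBBBBBBBBBBBo..............
233 ...............BBBBBBBBBBBBBBBBBBo.............
240 ...............BBBBBBBBBBBBBBBBBB..............
247 ...............BBBBBBBBBBBBBBBBBB..............
254 ...............BBBBBBBBBBBBBBBBBB..............
261 ...............BBBBBBBBBBBBBBBBBB..............
268 ...............BBBBBBBBBBBBBBBBBB..............
275 .........ooookBBBBBBBBBBBBBBBBBBkooooo.........
282 ......oooooookkBBBBBBBBBBBBBBBBBkkooooooo......
289 .....oooooookkBBBBBBBBBBBBBBBBBBkkoooooooo.....
296 ....ooooooookkkBBBBBBBBBBBBBBBBBkkkoooooooo....
303 ...ooooooookkkBBBBBBBBBBBBBBBBBBkkkooooooooo...
310 ..oooooooookkkoBBBBBBBBBBBBBBBBBkkkkoooooooooBB
317 ooooooooookkkkoBBBBBBBBBBBBBBBBBokkkoooooooookk
324 kkkoooookkkkkooBBBBBBBBBBBBBBBBB.kkkkoooookokkk
```

>>> play_rows:
  targets:
    - {"travel": [0, 0, 0], "twist": [0, 0, 0]}
    - {"travel": [0, 0, 0], "twist": [0, 0, 0]}
    - {"travel": [0, 0, 0], "twist": [0, 0, 0]}
    - {"travel": [0, 0, 0], "twist": [0, 0, 0]}
    - {"travel": [0, 0, 0], "twist": [0, 0, 0]}
  fingers: 0.78
  force: 9

```text
clock: 36.17
tcp_pos: [645.3, -78.2, 6.7]
eef_rot: [0.994, 0.105, 0.0, -0.0]
contact_force: [0.1, -0.5, 0.5]
width: 20.3
grasp_force: 0.0
```

>>> play_rows:
  targets:
    - {"travel": [0, 0, 0], "twist": [0, 0, 0]}
    - {"travel": [0, 0, 0], "twist": [0, 0, 0]}
    - {"travel": [0, 0, 0], "twist": [0, 0, 0]}
    - {"travel": [0, 0, 0], "twist": [0, 0, 0]}
  fingers: 0.9

```text
clock: 36.67
tcp_pos: [645.2, -78.2, 6.7]
eef_rot: [0.994, 0.105, 0.0, -0.0]
contact_force: [-0.1, 0.2, -0.1]
width: 9.5
grasp_force: 0.0
```

```bash
python3 - <<'E'
from c import *
s=sense();c=cam("wrist");I=grab_frame("wrist")[...,::-1].astype(int)
P=s["tcp_pos"];M=R.from_quat(s["eef_rot"]).as_matrix()
for k in(0,-10,-18.8,-30,-40):
  print(k,w2p("",[P+M[:,2]*k+M[:,1]*y for y in(-4.75,4.75)],c).round(0).tolist(),"depth",(c[1]@(P+M[:,2]*k)+c[2])[2].round(0))
O=ori(.2,0).as_matrix()
A=np.array([645.3,-78.3]);d=np.array([np.cos(.2),np.sin(.2)]);e=np.array([-d[1],d[0]])
for z in(0,30):print("stone z",z,w2p("",[[*(A+a*32*d+b*15*e),z] for a,b in((1,1),(1,-1),(-1,-1),(-1,1))],c).round(0).tolist())
for v in range(200,345,6):
    print(v,"".join("B" if (p[2]>1.6*p[0] and 20<p[2]<140) else ("k" if p.sum()<150 else ("o" if p.sum()<330 else ".")) for p in I[v,250:390:3]))
E
```

```text
0 [[311.0, 272.0], [327.0, 272.0]] depth 216.0
-10 [[311.0, 278.0], [327.0, 278.0]] depth 206.0
-18.8 [[311.0, 283.0], [327.0, 283.0]] depth 198.0
-30 [[310.0, 291.0], [328.0, 291.0]] depth 187.0
-40 [[310.0, 298.0], [328.0, 298.0]] depth 177.0
stone z 0 [[295.0, 219.0], [344.0, 219.0], [341.0, 315.0], [296.0, 314.0]]
stone z 30 [[292.0, 229.0], [348.0, 230.0], [345.0, 338.0], [293.0, 338.0]]
200 ...............................................
206 ...............................................
212 ...............................................
218 .................oooooo........................
224 ...............oBBBBBBBBBBBBBBBBo..............
230 ...............BBBBBBBBBBBBBBBBBB..............
236 ...............BBBBBBBBBBBBBBBBBB..............
242 ...............BBBBBBBBBBBBBBBBBB..............
248 ...............BBBBBBBBBBBBBBBBBB..............
254 ...............BBBBBBBBBBBBBBBBBB..............
260 ...............BBBBBBBBBBBBBBBBBB..............
266 ...............BBBBBBBBBBBBBBBBBB..............
272 ...............BBooBBBBBBBBoooBBB..............
278 .............ooooookBBBBBBkooooooo.............
284 ............oooooookBBBBBBkoooooooo............
290 ...........ooooooookBBBBBBkkooooooo............
296 ...........ooooooookBBBBBBkkoooooooo...........
302 ..........ooooooookkBBBBBBkkoooooooo...........
308 ..........ooooooookkBBBBBBkkooooooooo...ooBBBBB
314 .........oooooooookkBBBBBBkkooooooooo..oBBBBBBB
320 kkkkkkkkkkkkkkkoookkBBBBBBBkkookkkkkkkkkkkkkkkk
326 kkkkkkkkkkkkkkkoookkBBBBBBBkkookkkkkkkkkkkkkkkk
332 kkkkkkkkkkkkkkkokokkBBBBBBBkkokkkkkkkkkkkkkkkkk
338 kkkkkkkkkkkkkkBookkko.....okkkoBBkkkkkkkkkkkkkk
344 kkkkkkkkkkkkkBBBkkko.o.....kkkkBBkkkkkkkkkkkkkk
```

>>> play_rows:
  targets:
    - {"travel": [0, 0, -0.05], "twist": [0, 0, 0]}
    - {"travel": [0, 0, -0.05], "twist": [0, 0, 0]}
    - {"travel": [0, 0, -0.05], "twist": [0, 0, 0]}
    - {"travel": [0, 0, -0.05], "twist": [0, 0, 0]}
    - {"travel": [0, 0, -0.05], "twist": [0, 0, 0]}
    - {"travel": [0, 0, -0.05], "twist": [0, 0, 0]}
  fingers: 0.42

```text
clock: 37.48
tcp_pos: [645.2, -78.2, 11.6]
eef_rot: [0.994, 0.105, 0.0, -0.0]
contact_force: [-1.0, -0.6, -0.4]
width: 54.6
grasp_force: 0.0
```

>>> play_rows:
  targets:
    - {"travel": [0, 0, 0.05], "twist": [0, 0, 0]}
    - {"travel": [0, 0, 0.1], "twist": [0, 0, 0]}
    - {"travel": [0, 0, 0.13], "twist": [0, 0, 0]}
    - {"travel": [0, 0, 0.13], "twist": [0, 0, 0]}

```text
clock: 37.98
tcp_pos: [644.9, -78.1, -1.8]
eef_rot: [0.994, 0.105, -0.0, -0.001]
contact_force: [0.4, -0.4, -0.4]
width: 54.7
grasp_force: 0.0
```

```bash
python3 - <<'E'
from c import *
st();c=cam("wrist");I=grab_frame("wrist")[...,::-1].astype(int)
for v in range(254,290,4):
    print(v,"".join("B" if (p[2]>1.6*p[0] and 20<p[2]<140) else ("k" if p.sum()<150 else ("o" if p.sum()<330 else ".")) for p in I[v,230:410:3]))
E
```

```text
t 37.975 tcp [644.9 -78.1  -1.8] err [ 155.4 -219.7  -13.8] rot 6.48 F [ 0.4 -0.4 -0.4] w 54.7 g 0.0 j [-0.3   0.46  1.65  0.    1.04  1.06]
254 .....................BBBBBBBBBBBBBBBBBBB....................
258 .....................BBBBBBBBBBBBBBBBBBB....................
262 .....................BBBBBBBBBBBBBBBBBBB....................
266 .....................BBBBBBBBBBBBBBBBBBB....................
270 .....................BBBBBBBBBBBBBBBBBBB....................
274 ........ooook........BBBBBBBBBBBBBBBBBBB.......koooo........
278 .....ooooookk........BBBBBBBBBBBBBBBBBBB.....o.kooooooo.....
282 ....oooooookk........BBBBBBBBBBBBBBBBBBB.....ookkooooooo....
286 ...oooooookkko.......BBBBBBBBBBBBBBBBBBB....oookkkooooooo...
```

>>> play_rows:
  targets:
    - {"travel": [0, 0, 0.05], "twist": [0, 0, 0]}
    - {"travel": [0, 0, 0.1], "twist": [0, 0, 0]}
    - {"travel": [0, 0, 0.1], "twist": [0, 0, 0]}

```text
clock: 38.4
tcp_pos: [644.7, -78.0, -12.1]
eef_rot: [0.994, 0.105, -0.0, -0.001]
contact_force: [0.7, -0.3, 0.6]
width: 54.8
grasp_force: 0.0
```

>>> play_rows:
  targets:
    - {"travel": [0, 0, 0.02], "twist": [0, 0, 0]}
    - {"travel": [0, 0, 0.04], "twist": [0, 0, 0]}
    - {"travel": [0, 0, 0.06], "twist": [0, 0, 0]}
    - {"travel": [0, 0, 0.06], "twist": [0, 0, 0]}

```text
clock: 38.9
tcp_pos: [645.1, -78.1, -17.5]
eef_rot: [0.994, 0.105, -0.0, -0.0]
contact_force: [-0.1, 0.3, 0.5]
width: 54.7
grasp_force: 0.0
```

>>> play_rows:
  targets:
    - {"travel": [0, 0, 0], "twist": [0, 0, 0]}
    - {"travel": [0, 0, 0], "twist": [0, 0, 0]}
    - {"travel": [0, 0, 0], "twist": [0, 0, 0]}
    - {"travel": [0, 0, 0], "twist": [0, 0, 0]}
    - {"travel": [0, 0, 0], "twist": [0, 0, 0]}
    - {"travel": [0, 0, 0], "twist": [0, 0, 0]}
  fingers: 0.76
  force: 10

```text
clock: 39.65
tcp_pos: [645.3, -78.2, -17.2]
eef_rot: [0.994, 0.105, 0.0, -0.0]
contact_force: [0.1, -0.7, -0.4]
width: 30.1
grasp_force: 9.9
```

```bash
cat >> c.py <<'E'
def place2(bx,by):
    resync();s=sense();x,y=s["tcp_pos"][:2];s0=R.from_quat(s["eef_rot"]);O=ori(TR[2],0,True);q=bay(bx,by,0)
    route([([x,y,25],s0,25),([x,y,60],s0),([q[0],q[1],60],O),([q[0],q[1],15],O,25),([q[0],q[1],-5],O,10)])
E
python3 - <<'E'
from c import *
st();place2(-50,-50)
E
```

```text
t 39.65 tcp [645.3 -78.2 -17.2] err [ 155.8 -219.8  -29.2] rot 6.48 F [ 0.1 -0.7 -0.4] w 30.1 g 9.901953935623169 j [-0.3   0.48  1.65  0.    1.01  1.06]
1 n=3 RAMP2 {"travel": [0.0, 0.0, -0.422], "twist": [0.0, 0.0, 0.0]}
2 n=2 {"travel": [0.0, 0.0, -0.35], "twist": [0.0, 0.0, 0.0]}
3 n=3 {"travel": [-0.354, -0.825, 0.0], "twist": [0.0, 0.0, 0.012]}
4 n=3 {"travel": [-0.385, -0.812, 0.0], "twist": [0.0, 0.0, 0.012]}
5 n=3 {"travel": [-0.415, -0.796, 0.0], "twist": [0.0, 0.0, 0.012]}
6 n=3 RAMP2 {"travel": [0.0, 0.0, 0.45], "twist": [0.0, 0.0, 0.0]}
7 n=3 RAMP2 {"travel": [0.0, 0.0, 0.2], "twist": [0.0, 0.0, 0.0]}
```

>>> play_rows:
  targets:
    - {"travel": [0, 0, -0.15], "twist": [0, 0, 0]}
    - {"travel": [0, 0, -0.422], "twist": [0, 0, 0]}
    - {"travel": [0, 0, -0.422], "twist": [0, 0, 0]}

```text
clock: 40.02
tcp_pos: [647.4, -78.7, 28.0]
eef_rot: [0.994, 0.105, 0.003, 0.001]
contact_force: [0.7, -0.3, -1.8]
width: 30.2
grasp_force: 9.9
```

>>> play_rows:
  targets:
    - {"travel": [0, 0, -0.35], "twist": [0, 0, 0]}
    - {"travel": [0, 0, -0.35], "twist": [0, 0, 0]}

```text
clock: 40.28
tcp_pos: [647.1, -78.7, 62.0]
eef_rot: [0.994, 0.105, 0.002, 0.001]
contact_force: [-0.2, -0.2, -0.9]
width: 29.8
grasp_force: 9.9
```

>>> play_rows:
  targets:
    - {"travel": [-0.177, -0.412, 0], "twist": [0, 0, 0.006]}
    - {"travel": [-0.354, -0.825, 0], "twist": [0, 0, 0.012]}
    - {"travel": [-0.354, -0.825, 0], "twist": [0, 0, 0.012]}

```text
clock: 40.65
tcp_pos: [590.2, -2.5, 57.3]
eef_rot: [0.996, 0.088, -0.002, -0.001]
contact_force: [0.2, -1.1, -1.5]
width: 30.2
grasp_force: 9.9
```

>>> play_rows:
  targets:
    - {"travel": [-0.19, -0.406, 0], "twist": [0, 0, 0.006]}
    - {"travel": [-0.385, -0.812, 0], "twist": [0, 0, 0.012]}
    - {"travel": [-0.385, -0.812, 0], "twist": [0, 0, 0.012]}

```text
clock: 41.02
tcp_pos: [539.5, 69.7, 58.4]
eef_rot: [0.998, 0.069, -0.001, -0.001]
contact_force: [-0.6, -0.2, -1.7]
width: 29.9
grasp_force: 9.9
```

>>> play_rows:
  targets:
    - {"travel": [-0.21, -0.398, 0], "twist": [0, 0, 0.006]}
    - {"travel": [-0.415, -0.796, 0], "twist": [0, 0, 0.012]}
    - {"travel": [-0.415, -0.796, 0], "twist": [0, 0, 0.012]}
    - {"travel": [-0.415, -0.796, 0], "twist": [0, 0, 0.012]}

```text
clock: 41.52
tcp_pos: [490.7, 140.8, 60.0]
eef_rot: [0.999, 0.049, 0.0, -0.0]
contact_force: [1.0, -0.6, -1.1]
width: 30.4
grasp_force: 9.9
```

>>> play_rows:
  targets:
    - {"travel": [0, 0, 0.22], "twist": [0, 0, 0]}
    - {"travel": [0, 0, 0.45], "twist": [0, 0, 0]}
    - {"travel": [0, 0, 0.45], "twist": [0, 0, 0]}

```text
clock: 41.9
tcp_pos: [488.8, 140.4, 13.3]
eef_rot: [0.999, 0.048, -0.002, -0.0]
contact_force: [-0.8, -0.2, -2.0]
width: 30.1
grasp_force: 9.9
```

>>> play_rows:
  targets:
    - {"travel": [0, 0, 0.1], "twist": [0, 0, 0]}
    - {"travel": [0, 0, 0.2], "twist": [0, 0, 0]}
    - {"travel": [0, 0, 0.2], "twist": [0, 0, 0]}
    - {"travel": [0, 0, 0.2], "twist": [0, 0, 0]}

```text
clock: 42.4
tcp_pos: [489.8, 141.7, -4.7]
eef_rot: [0.999, 0.049, 0.0, -0.0]
contact_force: [0.6, 0.2, -2.0]
width: 30.1
grasp_force: 9.9
```

```bash
python3 - <<'E'
from c import *
st();print(bay(-50,-50,0))
E
```

```text
t 42.4 tcp [489.8 141.7  -4.7] err [0.2 0.1 0.2] rot 0.02 F [ 0.6  0.2 -2. ] w 30.1 g 9.904149770736694 j [0.06 0.18 2.02 0.   0.94 1.53]
[489.58674308 141.6029068    6.        ]
```

>>> play_rows:
  targets:
    - {"travel": [0, 0, 0.02], "twist": [0, 0, 0]}
    - {"travel": [0, 0, 0.04], "twist": [0, 0, 0]}
    - {"travel": [0, 0, 0.055], "twist": [0, 0, 0]}
    - {"travel": [0, 0, 0.055], "twist": [0, 0, 0]}

```text
clock: 42.9
tcp_pos: [489.4, 141.7, -10.6]
eef_rot: [0.999, 0.049, -0.0, -0.0]
contact_force: [-0.1, -0.0, -1.5]
width: 29.7
grasp_force: 9.9
```

>>> play_rows:
  targets:
    - {"travel": [0, 0, 0.008], "twist": [0, 0, 0]}
    - {"travel": [0, 0, 0.008], "twist": [0, 0, 0]}

```text
clock: 43.15
tcp_pos: [489.6, 141.7, -11.2]
eef_rot: [0.999, 0.049, 0.0, -0.0]
contact_force: [-0.7, -0.2, -2.4]
width: 30.2
grasp_force: 9.9
```

>>> play_rows:
  targets:
    - {"travel": [0, 0, 0.006], "twist": [0, 0, 0]}
    - {"travel": [0, 0, 0.006], "twist": [0, 0, 0]}

```text
clock: 43.4
tcp_pos: [489.6, 141.7, -11.3]
eef_rot: [0.999, 0.049, -0.0, -0.0]
contact_force: [-3.2, 0.1, 5.4]
width: 30.3
grasp_force: 9.9
```

>>> play_rows:
  targets:
    - {"travel": [0, 0, 0.006], "twist": [0, 0, 0]}
    - {"travel": [0, 0, 0.006], "twist": [0, 0, 0]}

```text
clock: 43.65
tcp_pos: [489.7, 141.7, -11.3]
eef_rot: [0.999, 0.049, -0.0, -0.0]
contact_force: [-4.9, -1.2, 10.9]
width: 29.9
grasp_force: 9.9
```

```bash
python3 - <<'E'
from c import *
resync();s=sense();O=R.from_quat(s["eef_rot"])
p=s["tcp_pos"];route([(p+[0,0,80],O),([600,-139,110],ori(.34,0,True))])
E
```

```text
1 n=3 {"travel": [0.0, 0.0, -0.8], "twist": [0.0, 0.0, 0.0]}
2 n=3 {"travel": [0.274, 0.967, -0.138], "twist": [0.0, 0.0, -0.026]}
3 n=3 {"travel": [0.195, 0.986, -0.139], "twist": [0.0, 0.0, -0.025]}
4 n=3 {"travel": [0.116, 0.998, -0.138], "twist": [0.0, 0.0, -0.026]}
```

>>> play_rows:
  targets:
    - {"travel": [0, 0, 0], "twist": [0, 0, 0]}
    - {"travel": [0, 0, 0], "twist": [0, 0, 0]}
    - {"travel": [0, 0, 0], "twist": [0, 0, 0]}
  fingers: 0.46

```text
clock: 44.02
tcp_pos: [489.6, 141.7, -12.6]
eef_rot: [0.999, 0.049, 0.0, -0.0]
contact_force: [0.6, 0.2, 0.4]
width: 50.8
grasp_force: 0.0
```

>>> play_rows:
  targets:
    - {"travel": [0, 0, -0.2], "twist": [0, 0, 0]}
    - {"travel": [0, 0, -0.6], "twist": [0, 0, 0]}
    - {"travel": [0, 0, -0.8], "twist": [0, 0, 0]}

```text
clock: 44.4
tcp_pos: [490.6, 141.7, 69.5]
eef_rot: [0.999, 0.049, 0.002, -0.0]
contact_force: [-0.0, -0.1, 0.7]
width: 50.6
grasp_force: 0.0
```

>>> play_rows:
  targets:
    - {"travel": [0.137, 0.48, -0.07], "twist": [0, 0, -0.013]}
    - {"travel": [0.274, 0.967, -0.138], "twist": [0, 0, -0.026]}
    - {"travel": [0.274, 0.967, -0.138], "twist": [0, 0, -0.026]}

```text
clock: 44.78
tcp_pos: [527.9, 45.6, 82.2]
eef_rot: [0.996, 0.088, 0.001, -0.0]
contact_force: [0.6, 0.5, -0.3]
width: 50.9
grasp_force: 0.0
```

>>> play_rows:
  targets:
    - {"travel": [0.1, 0.49, -0.07], "twist": [0, 0, -0.013]}
    - {"travel": [0.195, 0.986, -0.139], "twist": [0, 0, -0.025]}
    - {"travel": [0.195, 0.986, -0.139], "twist": [0, 0, -0.025]}

```text
clock: 45.15
tcp_pos: [564.1, -47.2, 95.5]
eef_rot: [0.992, 0.127, 0.001, -0.0]
contact_force: [0.7, 0.1, -1.2]
width: 50.6
grasp_force: 0.0
```

>>> play_rows:
  targets:
    - {"travel": [0.06, 0.5, -0.07], "twist": [0, 0, -0.013]}
    - {"travel": [0.116, 0.998, -0.138], "twist": [0, 0, -0.026]}
    - {"travel": [0.116, 0.998, -0.138], "twist": [0, 0, -0.026]}
    - {"travel": [0.116, 0.998, -0.138], "twist": [0, 0, -0.026]}
    - {"travel": [0.116, 0.998, -0.138], "twist": [0, 0, -0.026]}

```text
clock: 45.78
tcp_pos: [598.9, -137.0, 108.1]
eef_rot: [0.985, 0.17, -0.0, -0.001]
contact_force: [-0.7, 1.0, -0.2]
width: 50.9
grasp_force: 0.0
```

```bash
python3 stones.py | grep -E "^t|stone"; python3 - <<'E'
from c import *
resync();print(sense()["tcp_pos"])
E
```

```text
t 45.775 tcp [ 598.9 -137.   108.1] err [-1.1  2.  -1.9] rot 0.11 F [-0.7  1.  -0.2] w 50.9 g 0.0 j [-0.41  0.24  1.71  0.    1.2   0.82]
stone [725.31   5.87   1.58] 1-IoU 0.239 px [190.  30.]
stone [ 5.9937e+02 -1.3901e+02  3.3000e-01] 1-IoU 0.074 px [322. 236.]
[ 599.10240038 -137.22652276  108.291551  ]
```

>>> play_rows:
  targets:
    - {"travel": [0, 0.018, 0.4], "twist": [0, 0, 0]}
    - {"travel": [0, 0.018, 0.8], "twist": [0, 0, 0]}
    - {"travel": [0, 0.018, 0.95], "twist": [0, 0, 0]}
    - {"travel": [0, 0.018, 0.95], "twist": [0, 0, 0]}

```text
clock: 46.32
tcp_pos: [599.8, -139.9, 13.2]
eef_rot: [0.986, 0.169, -0.001, -0.001]
contact_force: [0.6, -0.1, -0.0]
width: 51.0
grasp_force: 0.0
```

>>> play_rows:
  targets:
    - {"travel": [0, 0, 0.1], "twist": [0, 0, 0]}
    - {"travel": [0, 0, 0.2], "twist": [0, 0, 0]}
    - {"travel": [0, 0, 0.28], "twist": [0, 0, 0]}
    - {"travel": [0, 0, 0.3], "twist": [0, 0, 0]}
    - {"travel": [0, 0, 0.3], "twist": [0, 0, 0]}
    - {"travel": [0, 0, 0.3], "twist": [0, 0, 0]}

```text
clock: 47.08
tcp_pos: [600.7, -140.7, -15.8]
eef_rot: [0.986, 0.169, 0.0, -0.0]
contact_force: [0.8, -1.5, -0.2]
width: 50.6
grasp_force: 0.0
```

>>> play_rows:
  targets:
    - {"travel": [0, 0, 0], "twist": [0, 0, 0]}
    - {"travel": [0, 0, 0], "twist": [0, 0, 0]}
    - {"travel": [0, 0, 0], "twist": [0, 0, 0]}
    - {"travel": [0, 0, 0], "twist": [0, 0, 0]}
    - {"travel": [0, 0, 0], "twist": [0, 0, 0]}
  fingers: 0.76
  force: 10

```text
clock: 47.7
tcp_pos: [600.4, -140.5, -16.0]
eef_rot: [0.986, 0.169, 0.0, -0.0]
contact_force: [-0.2, 1.8, 1.4]
width: 30.2
grasp_force: 10.0
```

```bash
python3 - <<'E'
from c import *
place2(-50,50);print(sense()["tcp_pos"],sense()["width"],bay(-50,50,0))
E
```

```text
1 n=3 RAMP2 {"travel": [0.0, 0.0, -0.41], "twist": [0.0, 0.0, 0.0]}
2 n=2 {"travel": [0.0, -0.001, -0.35], "twist": [0.0, 0.0, 0.0]}
3 n=3 {"travel": [0.034, -1.0, 0.001], "twist": [0.0, 0.0, 0.019]}
4 n=3 {"travel": [-0.027, -1.0, 0.001], "twist": [0.0, 0.0, 0.019]}
5 n=3 {"travel": [-0.085, -0.997, 0.0], "twist": [0.0, 0.0, 0.019]}
6 n=3 {"travel": [-0.145, -0.99, 0.001], "twist": [0.0, 0.0, 0.02]}
7 n=3 RAMP2 {"travel": [0.0, 0.0, 0.45], "twist": [0.0, 0.0, 0.0]}
8 n=4 RAMP3 {"travel": [-0.001, 0.001, 0.2], "twist": [0.0, 0.0, 0.0]}
[ 600.4134205  -140.5066061   -16.00088113] 30.220507724790576 [479.7029068  241.11325692   6.        ]
```

>>> play_rows:
  targets:
    - {"travel": [0, 0, -0.15], "twist": [0, 0, 0]}
    - {"travel": [0, 0, -0.41], "twist": [0, 0, 0]}
    - {"travel": [0, 0, -0.41], "twist": [0, 0, 0]}

```text
clock: 48.08
tcp_pos: [602.4, -141.6, 27.6]
eef_rot: [0.986, 0.169, 0.002, 0.001]
contact_force: [0.3, 0.5, -2.3]
width: 30.0
grasp_force: 10.0
```

>>> play_rows:
  targets:
    - {"travel": [0, -0.001, -0.35], "twist": [0, 0, 0]}
    - {"travel": [0, -0.001, -0.35], "twist": [0, 0, 0]}

```text
clock: 48.32
tcp_pos: [602.2, -141.4, 61.9]
eef_rot: [0.986, 0.169, 0.002, 0.001]
contact_force: [1.3, 0.9, -2.1]
width: 29.8
grasp_force: 10.0
```

>>> play_rows:
  targets:
    - {"travel": [0.017, -0.5, 0], "twist": [0, 0, 0.01]}
    - {"travel": [0.034, -1, 0.001], "twist": [0, 0, 0.019]}
    - {"travel": [0.034, -1, 0.001], "twist": [0, 0, 0.019]}

```text
clock: 48.7
tcp_pos: [567.7, -42.2, 57.3]
eef_rot: [0.99, 0.141, -0.002, -0.001]
contact_force: [1.1, 0.1, -2.5]
width: 29.9
grasp_force: 10.0
```

>>> play_rows:
  targets:
    - {"travel": [-0.013, -0.5, 0], "twist": [0, 0, 0.01]}
    - {"travel": [-0.027, -1, 0.001], "twist": [0, 0, 0.019]}
    - {"travel": [-0.027, -1, 0.001], "twist": [0, 0, 0.019]}

```text
clock: 49.08
tcp_pos: [538.5, 51.8, 58.2]
eef_rot: [0.994, 0.112, -0.001, -0.001]
contact_force: [-0.2, -0.9, -2.4]
width: 29.8
grasp_force: 10.0
```

>>> play_rows:
  targets:
    - {"travel": [-0.042, -0.5, 0], "twist": [0, 0, 0.01]}
    - {"travel": [-0.085, -0.997, 0], "twist": [0, 0, 0.019]}
    - {"travel": [-0.085, -0.997, 0], "twist": [0, 0, 0.019]}

```text
clock: 49.45
tcp_pos: [509.3, 146.5, 58.9]
eef_rot: [0.997, 0.082, -0.0, -0.0]
contact_force: [0.3, -0.2, -2.2]
width: 29.9
grasp_force: 10.0
```

>>> play_rows:
  targets:
    - {"travel": [-0.07, -0.5, 0], "twist": [0, 0, 0.01]}
    - {"travel": [-0.145, -0.99, 0.001], "twist": [0, 0, 0.02]}
    - {"travel": [-0.145, -0.99, 0.001], "twist": [0, 0, 0.02]}
    - {"travel": [-0.145, -0.99, 0.001], "twist": [0, 0, 0.02]}
    - {"travel": [-0.145, -0.99, 0.001], "twist": [0, 0, 0.02]}

```text
clock: 50.08
tcp_pos: [480.6, 239.4, 59.6]
eef_rot: [0.999, 0.048, 0.0, -0.0]
contact_force: [0.3, 0.2, -2.8]
width: 29.9
grasp_force: 10.0
```

>>> play_rows:
  targets:
    - {"travel": [0, 0, 0.22], "twist": [0, 0, 0]}
    - {"travel": [0, 0, 0.45], "twist": [0, 0, 0]}
    - {"travel": [0, 0, 0.45], "twist": [0, 0, 0]}
    - {"travel": [0, 0, 0.45], "twist": [0, 0, 0]}

```text
clock: 50.58
tcp_pos: [480.7, 240.6, 15.6]
eef_rot: [0.999, 0.049, 0.001, -0.0]
contact_force: [0.5, 0.4, -2.0]
width: 29.8
grasp_force: 10.0
```

>>> play_rows:
  targets:
    - {"travel": [0, 0, 0.1], "twist": [0, 0, 0]}
    - {"travel": [0, 0, 0.2], "twist": [0, 0, 0]}
    - {"travel": [0, 0, 0.2], "twist": [0, 0, 0]}
    - {"travel": [0, 0, 0.2], "twist": [0, 0, 0]}
    - {"travel": [0, 0, 0.2], "twist": [0, 0, 0]}

```text
clock: 51.2
tcp_pos: [480.0, 241.2, -4.9]
eef_rot: [0.999, 0.049, 0.0, -0.0]
contact_force: [0.0, 0.0, -1.4]
width: 30.0
grasp_force: 10.0
```

Floor contact is expected near −10.

>>> play_rows:
  targets:
    - {"travel": [0, 0, 0.02], "twist": [0, 0, 0]}
    - {"travel": [0, 0, 0.04], "twist": [0, 0, 0]}
    - {"travel": [0, 0, 0.045], "twist": [0, 0, 0]}
    - {"travel": [0, 0, 0.045], "twist": [0, 0, 0]}

```text
clock: 51.7
tcp_pos: [479.6, 241.1, -9.8]
eef_rot: [0.999, 0.049, 0.0, -0.0]
contact_force: [-0.2, -0.1, -1.3]
width: 30.0
grasp_force: 10.0
```

>>> play_rows:
  targets:
    - {"travel": [0, 0, 0.006], "twist": [0, 0, 0]}
    - {"travel": [0, 0, 0.006], "twist": [0, 0, 0]}

```text
clock: 51.95
tcp_pos: [479.8, 241.1, -10.0]
eef_rot: [0.999, 0.049, 0.0, -0.0]
contact_force: [-1.2, 0.1, 0.7]
width: 30.1
grasp_force: 10.0
```

>>> play_rows:
  targets:
    - {"travel": [0, 0, 0.006], "twist": [0, 0, 0]}
    - {"travel": [0, 0, 0.006], "twist": [0, 0, 0]}

```text
clock: 52.2
tcp_pos: [479.8, 241.1, -10.1]
eef_rot: [0.999, 0.049, -0.0, -0.0]
contact_force: [-3.4, -1.8, 6.9]
width: 29.7
grasp_force: 10.0
```

Seated. Release, lift and go to stone C near (415, −137, −0.16).

>>> play_rows:
  targets:
    - {"travel": [0, 0, 0], "twist": [0, 0, 0]}
    - {"travel": [0, 0, 0], "twist": [0, 0, 0]}
    - {"travel": [0, 0, 0], "twist": [0, 0, 0]}
  fingers: 0.46

```text
clock: 52.58
tcp_pos: [479.8, 241.1, -11.0]
eef_rot: [0.999, 0.049, 0.0, -0.0]
contact_force: [-0.4, -0.1, -0.2]
width: 50.9
grasp_force: 0.0
```

```bash
python3 - <<'E'
from c import *
resync();s=sense();O=R.from_quat(s["eef_rot"]);print(s["width"])
p=s["tcp_pos"];route([(p+[0,0,80],O),([450,50,110],ori(-.03,0,True)),([415,-137,110],ori(-.16,0,True))])
E
```

```text
50.855496472448095
1 n=3 {"travel": [0.0, -0.001, -0.8], "twist": [0.0, 0.0, 0.0]}
2 n=3 {"travel": [-0.241, 0.936, -0.206], "twist": [0.0, 0.0, 0.02]}
3 n=3 {"travel": [-0.182, 0.95, -0.205], "twist": [0.0, 0.0, 0.021]}
4 n=3 {"travel": [-0.146, 0.94, -0.001], "twist": [0.0, 0.0, 0.021]}
5 n=3 {"travel": [-0.084, 0.947, -0.001], "twist": [0.0, 0.0, 0.02]}
```

>>> play_rows:
  targets:
    - {"travel": [0, 0, -0.2], "twist": [0, 0, 0]}
    - {"travel": [0, -0.001, -0.6], "twist": [0, 0, 0]}
    - {"travel": [0, -0.001, -0.8], "twist": [0, 0, 0]}

```text
clock: 52.95
tcp_pos: [480.8, 241.4, 71.2]
eef_rot: [0.999, 0.049, 0.002, -0.001]
contact_force: [0.1, -0.2, 0.3]
width: 50.6
grasp_force: 0.0
```

>>> play_rows:
  targets:
    - {"travel": [-0.12, 0.47, -0.1], "twist": [0, 0, 0.01]}
    - {"travel": [-0.241, 0.936, -0.206], "twist": [0, 0, 0.02]}
    - {"travel": [-0.241, 0.936, -0.206], "twist": [0, 0, 0.02]}

```text
clock: 53.32
tcp_pos: [465.3, 143.7, 90.4]
eef_rot: [1.0, 0.016, 0.001, -0.0]
contact_force: [0.1, 1.0, -0.9]
width: 50.8
grasp_force: 0.0
```

>>> play_rows:
  targets:
    - {"travel": [-0.09, 0.47, -0.1], "twist": [0, 0, 0.01]}
    - {"travel": [-0.182, 0.95, -0.205], "twist": [0, 0, 0.021]}
    - {"travel": [-0.182, 0.95, -0.205], "twist": [0, 0, 0.021]}

```text
clock: 53.7
tcp_pos: [450.6, 48.5, 110.7]
eef_rot: [1.0, -0.017, 0.001, -0.0]
contact_force: [0.6, 1.0, 0.3]
width: 51.0
grasp_force: 0.0
```

>>> play_rows:
  targets:
    - {"travel": [-0.073, 0.47, 0], "twist": [0, 0, 0.01]}
    - {"travel": [-0.146, 0.94, -0.001], "twist": [0, 0, 0.021]}
    - {"travel": [-0.146, 0.94, -0.001], "twist": [0, 0, 0.021]}

```text
clock: 54.08
tcp_pos: [432.5, -44.3, 109.7]
eef_rot: [0.999, -0.05, -0.0, -0.001]
contact_force: [0.6, 0.1, -0.1]
width: 50.8
grasp_force: 0.0
```

>>> play_rows:
  targets:
    - {"travel": [-0.042, 0.47, 0], "twist": [0, 0, 0.01]}
    - {"travel": [-0.084, 0.947, -0.001], "twist": [0, 0, 0.02]}
    - {"travel": [-0.084, 0.947, -0.001], "twist": [0, 0, 0.02]}
    - {"travel": [-0.084, 0.947, -0.001], "twist": [0, 0, 0.02]}
    - {"travel": [-0.084, 0.947, -0.001], "twist": [0, 0, 0.02]}

```text
clock: 54.7
tcp_pos: [415.3, -135.3, 109.8]
eef_rot: [0.997, -0.078, -0.0, -0.001]
contact_force: [-0.6, 0.3, -0.6]
width: 50.6
grasp_force: 0.0
```

```bash
python3 stones.py | grep -E "^t|stone"; python3 - <<'E'
from c import *
resync();print(sense()["tcp_pos"])
E
```

```text
t 54.7 tcp [ 415.3 -135.3  109.8] err [ 0.3  1.7 -0.2] rot 0.17 F [-0.6  0.3 -0.6] w 50.6 g 0.0 j [-0.58 -0.2   2.14  0.    1.2   1.15]
stone [ 6.411e+02  1.190e+01 -4.200e-01] 1-IoU 0.297 px [89. 16.]
stone [ 377.76 -431.81    1.16] 1-IoU 0.195 px [627. 219.]
stone [ 4.1474e+02 -1.3740e+02 -1.4000e-01] 1-IoU 0.069 px [321. 237.]
[ 415.24773587 -135.48715072  109.86823194]
```

>>> play_rows:
  targets:
    - {"travel": [0, 0.006, 0.4], "twist": [0, 0, 0]}
    - {"travel": [0, 0.006, 0.8], "twist": [0, 0, 0]}
    - {"travel": [0, 0.006, 0.95], "twist": [0, 0, 0]}
    - {"travel": [0, 0.006, 0.95], "twist": [0, 0, 0]}

```text
clock: 55.25
tcp_pos: [414.6, -136.7, 14.7]
eef_rot: [0.997, -0.079, -0.001, -0.001]
contact_force: [0.4, -0.5, 0.6]
width: 50.6
grasp_force: 0.0
```

>>> play_rows:
  targets:
    - {"travel": [0, 0, 0.1], "twist": [0, 0, 0]}
    - {"travel": [0, 0, 0.2], "twist": [0, 0, 0]}
    - {"travel": [0, 0, 0.28], "twist": [0, 0, 0]}
    - {"travel": [0, 0, 0.31], "twist": [0, 0, 0]}
    - {"travel": [0, 0, 0.31], "twist": [0, 0, 0]}
    - {"travel": [0, 0, 0.31], "twist": [0, 0, 0]}

```text
clock: 56.0
tcp_pos: [415.1, -137.6, -15.7]
eef_rot: [0.997, -0.08, 0.0, -0.0]
contact_force: [0.4, 0.4, 0.7]
width: 50.7
grasp_force: 0.0
```

>>> play_rows:
  targets:
    - {"travel": [0, 0, 0], "twist": [0, 0, 0]}
    - {"travel": [0, 0, 0], "twist": [0, 0, 0]}
    - {"travel": [0, 0, 0], "twist": [0, 0, 0]}
    - {"travel": [0, 0, 0], "twist": [0, 0, 0]}
    - {"travel": [0, 0, 0], "twist": [0, 0, 0]}
  fingers: 0.76
  force: 10

```text
clock: 56.62
tcp_pos: [415.0, -137.5, -15.8]
eef_rot: [0.997, -0.08, 0.0, -0.0]
contact_force: [-1.0, 0.2, 1.0]
width: 30.0
grasp_force: 9.9
```

```bash
python3 - <<'E'
from c import *
place2(50,0);print(sense()["tcp_pos"],sense()["width"],bay(50,0,0))
E
```

```text
1 n=3 RAMP2 {"travel": [0.0, 0.0, -0.408], "twist": [0.0, 0.0, 0.0]}
2 n=2 {"travel": [0.0, -0.001, -0.35], "twist": [0.0, 0.0, 0.0]}
3 n=3 {"travel": [0.283, -0.903, 0.001], "twist": [0.0, 0.0, -0.021]}
4 n=3 {"travel": [0.342, -0.883, 0.001], "twist": [0.0, 0.0, -0.02]}
5 n=3 {"travel": [0.396, -0.859, 0.0], "twist": [0.0, 0.0, -0.021]}
6 n=3 {"travel": [0.453, -0.832, 0.001], "twist": [0.0, 0.0, -0.02]}
7 n=3 RAMP2 {"travel": [0.0, 0.001, 0.45], "twist": [0.0, 0.0, 0.0]}
8 n=3 RAMP2 {"travel": [0.0, 0.0, 0.2], "twist": [0.0, 0.0, 0.0]}
[ 414.98908406 -137.50779243  -15.78482586] 29.977828857787877 [584.15517506 201.24191814   6.        ]
```

>>> play_rows:
  targets:
    - {"travel": [0, 0, -0.15], "twist": [0, 0, 0]}
    - {"travel": [0, 0, -0.408], "twist": [0, 0, 0]}
    - {"travel": [0, 0, -0.408], "twist": [0, 0, 0]}

```text
clock: 57.0
tcp_pos: [416.6, -138.5, 27.0]
eef_rot: [0.997, -0.08, 0.002, 0.001]
contact_force: [0.0, 0.9, -2.6]
width: 30.0
grasp_force: 9.9
```

>>> play_rows:
  targets:
    - {"travel": [0, -0.001, -0.35], "twist": [0, 0, 0]}
    - {"travel": [0, -0.001, -0.35], "twist": [0, 0, 0]}

```text
clock: 57.25
tcp_pos: [416.4, -138.4, 61.4]
eef_rot: [0.997, -0.08, 0.002, 0.001]
contact_force: [-0.1, 0.4, -2.3]
width: 29.6
grasp_force: 9.9
```

>>> play_rows:
  targets:
    - {"travel": [0.14, -0.45, 0], "twist": [0, 0, -0.01]}
    - {"travel": [0.283, -0.903, 0.001], "twist": [0, 0, -0.021]}
    - {"travel": [0.283, -0.903, 0.001], "twist": [0, 0, -0.021]}

```text
clock: 57.62
tcp_pos: [456.6, -50.3, 57.9]
eef_rot: [0.999, -0.045, -0.001, -0.001]
contact_force: [-0.4, -1.0, -2.1]
width: 29.9
grasp_force: 9.9
```

>>> play_rows:
  targets:
    - {"travel": [0.17, -0.44, 0], "twist": [0, 0, -0.01]}
    - {"travel": [0.342, -0.883, 0.001], "twist": [0, 0, -0.02]}
    - {"travel": [0.342, -0.883, 0.001], "twist": [0, 0, -0.02]}

```text
clock: 58.0
tcp_pos: [499.2, 33.4, 58.3]
eef_rot: [1.0, -0.014, -0.001, -0.001]
contact_force: [-0.3, 0.1, -1.5]
width: 29.9
grasp_force: 9.9
```

>>> play_rows:
  targets:
    - {"travel": [0.2, -0.43, 0], "twist": [0, 0, -0.01]}
    - {"travel": [0.396, -0.859, 0], "twist": [0, 0, -0.021]}
    - {"travel": [0.396, -0.859, 0], "twist": [0, 0, -0.021]}

```text
clock: 58.38
tcp_pos: [541.8, 117.1, 58.7]
eef_rot: [1.0, 0.018, -0.0, -0.0]
contact_force: [0.3, 0.2, -2.3]
width: 30.2
grasp_force: 9.9
```

>>> play_rows:
  targets:
    - {"travel": [0.227, -0.416, 0], "twist": [0, 0, -0.01]}
    - {"travel": [0.453, -0.832, 0.001], "twist": [0, 0, -0.02]}
    - {"travel": [0.453, -0.832, 0.001], "twist": [0, 0, -0.02]}
    - {"travel": [0.453, -0.832, 0.001], "twist": [0, 0, -0.02]}
    - {"travel": [0.453, -0.832, 0.001], "twist": [0, 0, -0.02]}

```text
clock: 59.0
tcp_pos: [583.4, 199.6, 59.3]
eef_rot: [0.999, 0.048, -0.001, -0.0]
contact_force: [0.4, -1.1, -1.7]
width: 29.8
grasp_force: 9.9
```

>>> play_rows:
  targets:
    - {"travel": [0, 0, 0.22], "twist": [0, 0, 0]}
    - {"travel": [0, 0.001, 0.45], "twist": [0, 0, 0]}
    - {"travel": [0, 0.001, 0.45], "twist": [0, 0, 0]}
    - {"travel": [0, 0.001, 0.45], "twist": [0, 0, 0]}

```text
clock: 59.5
tcp_pos: [584.7, 200.8, 15.8]
eef_rot: [0.999, 0.049, 0.001, -0.0]
contact_force: [0.2, 0.3, -1.2]
width: 30.0
grasp_force: 9.9
```

>>> play_rows:
  targets:
    - {"travel": [0, 0, 0.1], "twist": [0, 0, 0]}
    - {"travel": [0, 0, 0.2], "twist": [0, 0, 0]}
    - {"travel": [0, 0, 0.22], "twist": [0, 0, 0]}
    - {"travel": [0, 0, 0.235], "twist": [0, 0, 0]}
    - {"travel": [0, 0, 0.235], "twist": [0, 0, 0]}
    - {"travel": [0, 0, 0.235], "twist": [0, 0, 0]}

```text
clock: 60.25
tcp_pos: [584.4, 201.4, -8.3]
eef_rot: [0.999, 0.049, 0.0, -0.0]
contact_force: [0.6, 0.6, -0.9]
width: 30.2
grasp_force: 9.9
```

>>> play_rows:
  targets:
    - {"travel": [0, 0, 0.006], "twist": [0, 0, 0]}
    - {"travel": [0, 0, 0.012], "twist": [0, 0, 0]}
    - {"travel": [0, 0, 0.012], "twist": [0, 0, 0]}

```text
clock: 60.62
tcp_pos: [584.2, 201.3, -9.7]
eef_rot: [0.999, 0.049, 0.0, -0.0]
contact_force: [0.0, 1.0, -1.0]
width: 30.1
grasp_force: 9.9
```

>>> play_rows:
  targets:
    - {"travel": [0, 0, 0.006], "twist": [0, 0, 0]}
    - {"travel": [0, 0, 0.006], "twist": [0, 0, 0]}

```text
clock: 60.88
tcp_pos: [584.2, 201.3, -9.7]
eef_rot: [0.999, 0.049, 0.0, -0.0]
contact_force: [-3.2, -1.1, 4.6]
width: 29.8
grasp_force: 9.9
```

>>> play_rows:
  targets:
    - {"travel": [0, 0, 0.005], "twist": [0, 0, 0]}
    - {"travel": [0, 0, 0.005], "twist": [0, 0, 0]}

```text
clock: 61.12
tcp_pos: [584.2, 201.3, -9.8]
eef_rot: [0.999, 0.049, -0.0, -0.0]
contact_force: [-4.8, -0.1, 8.5]
width: 29.8
grasp_force: 9.9
```

>>> play_rows:
  targets:
    - {"travel": [0, 0, 0], "twist": [0, 0, 0]}
    - {"travel": [0, 0, 0], "twist": [0, 0, 0]}
    - {"travel": [0, 0, 0], "twist": [0, 0, 0]}
  fingers: 0.46

```text
clock: 61.5
tcp_pos: [584.1, 201.3, -11.2]
eef_rot: [0.999, 0.049, 0.0, -0.0]
contact_force: [0.0, 0.5, -0.4]
width: 50.2
grasp_force: 0.0
```

>>> play_rows:
  targets:
    - {"travel": [0, 0, -0.2], "twist": [0, 0, 0]}
    - {"travel": [0, 0, -0.6], "twist": [0, 0, 0]}
    - {"travel": [0, 0, -1], "twist": [0, 0, 0]}
    - {"travel": [0, 0, -1], "twist": [0, 0, 0]}

```text
clock: 62.0
tcp_pos: [587.6, 201.8, 94.8]
eef_rot: [0.999, 0.049, 0.005, -0.001]
contact_force: [0.4, 0.0, -0.2]
width: 50.8
grasp_force: 0.0
```

>>> play_rows:
  targets:
    - {"travel": [-0.4, -0.4, -0.4], "twist": [0, 0, 0]}
    - {"travel": [-0.8, -0.8, -0.8], "twist": [0, 0, 0]}
    - {"travel": [-0.9, -0.9, -0.8], "twist": [0, 0, 0]}
    - {"travel": [-0.9, -0.9, -0.8], "twist": [0, 0, 0]}

```text
clock: 62.5
tcp_pos: [484.8, 282.9, 169.7]
eef_rot: [0.999, 0.05, 0.001, -0.001]
contact_force: [-0.1, 0.2, -0.6]
width: 50.8
grasp_force: 0.0
```

>>> play_rows:
  targets:
    - {"travel": [-0.4, -0.2, 0], "twist": [0, 0, 0]}
    - {"travel": [-0.6, -0.3, 0], "twist": [0, 0, 0]}
    - {"travel": [-0.6, -0.3, 0], "twist": [0, 0, 0]}
    - {"travel": [-0.6, -0.3, 0], "twist": [0, 0, 0]}

```text
clock: 63.0
tcp_pos: [424.0, 305.5, 169.1]
eef_rot: [0.999, 0.049, 0.0, -0.0]
contact_force: [-0.2, -0.0, 0.3]
width: 50.8
grasp_force: 0.0
```

```bash
cat > knife.py <<'E'
from c import *
import stones
resync();st()
q=lambda w:((np.array(w)[:2]-TR[:2])@np.array([[np.cos(TR[2]),-np.sin(TR[2])],[np.sin(TR[2]),np.cos(TR[2])]])).round(1)
for b in stones.find("pics/kn.png",z0=6,zone=lambda w:abs(q(w)).max()<100):print("in bay",q(b),round(b[2]-TR[2],2))
c=cam("wrist");I=cv2.imread("pics/kn.png")
g=[(x,y) for x in(-106,106) for y in(-106,-100,100,106,186,192)]
# rectified map of the knife bay at the floor: 2 px per mm
X=np.array([[bay(a,b,0) for b in np.arange(190,100,-.5)] for a in np.arange(104,-108,-.5)]).reshape(-1,3)
P=w2p("",X,c).reshape(424,180,2).astype(np.float32);W=cv2.remap(I,P[...,0],P[...,1],cv2.INTER_LINEAR);cv2.imwrite("pics/kn_rect.png",W)
w=W.astype(int)
for i in range(0,424,14):
    print("%6.1f "%(104-i/2)+"".join("H" if p[2]>1.5*p[0]+5 and p[2]>60 else ("W" if p.sum()>400 else ("-" if p.sum()>230 else ".")) for p in w[i,::4]))
E
python3 knife.py
```

```text
t 63.0 tcp [424.  305.5 169.1] err [0. 0. 0.] rot 0.0 F [-0.2 -0.   0.3] w 50.8 g 0.0 j [ 0.41 -0.05  1.89  0.    1.29  1.88]
[501.  78.] 4671 0.89
[438.  72.] 990 0.39
[477. 173.] 881 0.68
[375. 173.] 338 0.84
 104.0 ............H.....H......................HHHH
  97.0 ................-...------..-.---.----..-.HHH
  90.0 ..--------WWWWWWWW-WWWWWWW------W-WW------HHH
  83.0 ..--------W--W----WWWWWWW------WWWW-W-----HHH
  76.0 ..-----------WWW----------W------W--------HHH
  69.0 ..------------WWW-W-W---WWW-WW------------HHH
  62.0 .---------WWW--WW------WWWW--WW--WWWWWW-W-HHH
  55.0 ..----------W----W-W---WWWWW----WW-W------HHH
  48.0 ..---------WWWWWWWWWWWWWW----------W------HHH
  41.0 ..---------WW--------W--W---W----W--W-----HHH
  34.0 ..---------------W--WW-----------W---W----HHH
  27.0 ..------------W--WW-------W-WWWWWW--------HHH
  20.0 ...-------------WWW-------W-WWW----WWWW-W-HHH
  13.0 ..---------------WW-----------------------HHH
   6.0 ..---------------WWW----------------W-----HHH
  -1.0 ..----------WWWW-WWW-----------WWWWWW-W---HHH
  -8.0 ..-----------WWW-WWW---------------WWWWWW-HHH
 -15.0 ...--------WWW---HHHHHH-----------WWWW----HHH
 -22.0 ..----------WW--HHHHHHHH-------WWWWWWW----HHH
 -29.0 ..-----------WWW-HHHHHHH.---------WW-W----HHH
 -36.0 ..---------W-WW--HHHHHHH--WWW--WWWWWWW----HHH
 -43.0 H.---------WWWW--HHHHHHHH------------WW---HHH
 -50.0 H.------------WW--HHHHHHH-------WW--------HHH
 -57.0 ..----------------HHHHHHH.------WWWWWW--W-HHH
 -64.0 H.-----------WWWW--HHHHHHH-------WW--W----HHH
 -71.0 H.---------W-WW----HHHHHHH-----------W-W--HHH
 -78.0 ..-----------------HHHHHHHH---------------HHH
 -85.0 HH-----------------HHHHHHHH---------------HHH
 -92.0 H.------------------HHHHHH.---------------HHH
 -99.0 ..----------------------------------------HHH
-106.0 HHHHHHHHHHHHHHHHHHHHHHHHHHHHHHHHHHHHHHHHHHHHH
```

>>> play_rows:
  targets:
    - {"travel": [0.1, 0.4, -0.5], "twist": [0, 0, 0]}
    - {"travel": [0.2, 0.8, -1], "twist": [0, 0, 0]}
    - {"travel": [0.2, 0.8, -1], "twist": [0, 0, 0]}

```text
clock: 63.42
tcp_pos: [454.4, 226.6, 273.7]
eef_rot: [0.999, 0.047, 0.004, -0.001]
contact_force: [0.0, -0.1, -0.2]
width: 51.0
grasp_force: 0.0
```

>>> play_rows:
  targets:
    - {"travel": [0, 0.15, -0.5], "twist": [0, 0, 0]}
    - {"travel": [0, 0.3, -0.8], "twist": [0, 0, 0]}
    - {"travel": [0, 0.3, -0.8], "twist": [0, 0, 0]}
    - {"travel": [0, 0.3, -0.8], "twist": [0, 0, 0]}
    - {"travel": [0, 0.3, -0.8], "twist": [0, 0, 0]}

```text
clock: 64.05
tcp_pos: [452.9, 198.6, 346.7]
eef_rot: [0.999, 0.049, -0.002, -0.0]
contact_force: [0.0, 0.5, 0.1]
width: 50.7
grasp_force: 0.0
```

```bash
cat > tray.py <<'E'
from c import *
resync();st();c=cam("wrist");I=grab_frame("wrist")[...,::-1].copy();cv2.imwrite("pics/tr.png",I)
X=np.array([[bay(a,b,30) for b in range(112,-113,-1)] for a in range(112,-113,-1)],float).reshape(-1,3)
P=w2p("",X,c).reshape(225,225,2).astype(np.float32);W=cv2.remap(I,P[...,0],P[...,1],cv2.INTER_LINEAR)
w=W.astype(int);m=((w[...,2]>1.5*w[...,0])&(w[...,2]<135)).astype(np.uint8)
for i in range(0,225,8):print("%5d "%(112-i)+"".join("B" if m[i,j] else "." for j in range(0,225,4)))
m[:18]=m[-18:]=0;m[:,:18]=m[:,-18:]=0
n,l,s,ce=cv2.connectedComponentsWithStats(m)
for i in range(1,n):
    if s[i,4]>300:
        r=cv2.minAreaRect(np.argwhere(l==i)[:,::-1].astype(np.float32));print("bay x,y",112-r[0][1],112-r[0][0],"size",np.round(r[1],0),"ang",round(r[2],1))
E
python3 tray.py; python3 cmp.py
```

```text
t 64.05 tcp [452.9 198.6 346.7] err [0. 0. 0.] rot 0.0 F [0.  0.5 0.1] w 50.7 g 0.0 j [ 0.18 -0.21  1.73  0.    1.63  1.66]
  112 .........................................................
  104 .........................................................
   96 BB.BBBBB...BB.......B...B..........................BB....
   88 ...B................................................B....
   80 ...B.....................BBBBBBB....................B....
   72 ...B.....................BBBBBBB....................B....
   64 ...B.....................BBBBBBB....................B....
   56 ...B.....................BBBBBBB....................B....
   48 ...B.....................BBBBBBB....................B....
   40 ...B.....................BBBBBBB....................B....
   32 ...B.....................BBBBBBB....................B....
   24 ...B.....................BBBBBBB....................B....
   16 ...B................................................B....
    8 ...B................................................B....
    0 ...B................................................B....
   -8 ...B......
[... 555 characters left out ...]
....
  -80 ..BB.........BBBBBB..................BBBBBBB........B....
  -88 ...B................................................B....
  -96 BB..BBBBBBBBBBBBBBBBBBBBBBBB.............................
 -104 .........................................................
 -112 .........................................................
bay x,y 1.52587890625e-05 -4.0000152587890625 size [188. 180.] ang 90.0
bay x,y 50.0 0.5 size [64. 29.] ang 90.0
bay x,y -48.5 50.0 size [63. 30.] ang 90.0
bay x,y -48.53874206542969 -48.20367431640625 size [31. 64.] ang 1.3
now mouth shift px -0.125 0.125 0.97
now plate shift px -0.125 0.0 0.961
px per 5mm: upslope [[-0.19  0.61]] normal [[-0.59 -2.33]] left [[ 2.5 -0.6]]
```

```bash
python3 -c "
from rig import *
print(hand_in())"
```

```text
the job is handed in; nothing more can be done
None
```

The job is handed in: the knife lies flat in the narrow bay with its handle end about 5 mm from the end wall, all three stones present lie flat and apart in the wide bay, the tube is back on its rest within about 1 mm, and grip force read 12 N or less throughout.

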